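# Set the slab roller's thickness lever to its third slot

## Robot

A 7-joint arm with a two-finger parallel gripper is mounted at the origin on the work surface. World frame = base frame: x ahead of the robot, y to its left, z up, the work surface at z = 0. Lengths are in mm, angles in rad, forces in N, time in s.
With the tool pointing down it reaches from about 425 to 825 mm from the base axis. Payload 3.6 kg.
Tool frame: the origin (TCP) lies midway between the tips of the shut fingers; the grasp point (between the pads) lies 19 mm behind it; z points along the fingers, x is the direction in which the jaws open and shut, and the axes are right-handed (so a half turn about z gives the same grasp; the last joint's range is limited). The gripper opens to 93 mm and grips with 3 to 60 N. Pads are 15 mm wide; open, the fingers measure 128 mm over their backs; the gripper's body (75 mm by 188 mm) begins 65 mm behind the grasp point.
Start: joints at [1.321, 0.615, -0.013, 1.423, 0.008, 1.103, -0.04], TCP at [144.274, -633.754, 180.64] pointing down, gripper open.
Joint ranges: [-3.12, 3.12], [-0.3, 2.06], [-1.34, 1.32], [0.26, 2.42], [-1.36, 4.5], [0.01, 1.98], [-2.84, 2.84]. Speed limits (rad/s): [2.79, 2.79, 3.14, 3.14, 3.14, 3.14, 3.14].

## Interface

Orientations are given as a unit quaternion [x, y, z, w].
In Python, from workcell import bot gives the robot as it stands. The module is installed in compiled form; this text tells all that it offers.
- The arm moves only by the tool drive_tool, never from a script. Its argument "commands" is one flat list of numbers, 7 for each row, row after row: the gripper's target within -1 to 1 (shut at 1, half-way at 0, fully open at -1), then the shift along the tool's x, y, z scaled (see below), then the turn, a rotation vector about the tool's x, y, z scaled (see below). In form: [grip, x, y, z, rx, ry, rz, grip, x, y, z, rx, ry, rz, ...]. A call has 1 to 12 rows; each row shifts and turns the pose as measured when the row begins, along the tool's axes as they then stand; what a row does not reach is not made up. The controller multiplies each number of a shift by 60 mm and each number of a turn by 4 degrees. A row lasts 1/8 s, in which the tool goes at most 62.5 mm and 10.7 degrees, less where a joint would pass 70% of its speed; a pose out of reach is approached as far as the arm can. A call with a number of a shift or a turn outside -1 to 1 is refused whole. A call with a gripper value outside its range is refused whole. The fingers move at their own pace and stop on an object; the grip force is fixed at half the most. Time passes only in rows, so rows that do not move let the fingers close. It gives the time, the measured TCP pose, the force and the opening at its end, in the units of the state.
- bot.read_state(): the state, without advancing time (a new reading comes with each control period).
- bot.get_image(name): name is "scene" or "side" or "wrist"; returns a dict with "color" (420x560x3 uint8, red, green, blue), "fx", "fy", "cx", "cy" (pixels), "R" (3x3) and "t" (3): a world point X has camera coordinates R X + t. Camera axes: x right, y down, z forward; pixel columns grow to the right and rows downward; lengths in mm; the calibration is good to about 2 mm. A picture is of the moment at which its call begins. There is no depth.
- bot.sign_off(): hands the job in, once; it reports no verdict.
The state is a dict: "time": time; "joint_positions": joint angles; "qvel": joint speeds; "tau": joint torques, N m; "position": TCP position; "tool_rot": TCP orientation; "ft_force": force on the tool from outside, world axes, zero at the start; "ft_torque": the same for the moment, N m; "finger_gap": finger opening in mm.
Only numpy, scipy, OpenCV 4.12 (cv2) and the standard library are available. Lean on these libraries where they do the work, as an engineer would, in place of code of your own. Each camera call takes 0.05 s, during which the arm holds its last target.

## Task

Set the slab roller to its third thickness. First, before the lever is shifted, take the wooden clay knife that was left lying on the gate and lay it down flat in the tool tray; then guide the lever from the first slot (the one nearest the robot) through the zigzag gate, past the third slot as far as the fourth, and come back into the third slot, fully home at its outer end, so that the play in the linkage is taken up from the thick side. Leave the pots, bowl, jar and vase standing where they are, and let go of the lever.

Things in the scene. Friction and masses are not known exactly. Their poses are not given: they have to be found in the camera images.
- gate (a point): Centre of the zigzag gate on the top face of the level steel gate plate, 200 mm above the table, 6 mm thick, the lid of the grey gear case on the slab roller's side. x runs along the gate away from the robot, y out of the machine's side (machine on the -y side), z up. The plate reaches x -85 to +85 mm, y -69 to +55 mm. Channels are 16 mm wide, the lever's stem 9 mm (3.5 mm play each way).
- slot1_home (a point): On the plate, stem centre when fully home in slot 1: (-36, +27) mm in x, y of gate. Slot 1 runs along y from here in to the outer lane at y = +11, which leads along x to slot 2 (x = -12). Sites slot1 to slot4 have the axes of gate.
- slot2_home (a point): Stem centre when fully home in slot 2: (-12, -27) mm in gate axes (inner end). Slot 2 runs along y from here to the outer lane (y = +11, from slot 1); at y = -11 the inner lane leaves it along x to slot 3 (x = +12).
- slot3_home (a point): Stem centre when fully home in slot 3: (+12, +27) mm in gate axes (outer end). Slot 3 runs along y from here to the inner lane (y = -11, from slot 2); at y = +11 another outer lane leaves it along x to slot 4 (x = +36).
- slot4_home (a point): Stem centre when fully home in slot 4, the thickest setting: (+36, -27) mm in gate axes (inner end). Slot 4 runs along y from here to the outer lane (y = +11) that comes from slot 3; that lane ends at x = +36.
- knob (a point): Centre of the lever's black ball knob, 32 mm in diameter, on a straight steel stem 9 mm thick. The lever pivots both ways about a point 100 mm straight below point gate; the knob's centre is 155 mm from it, along (x, y, 97 mm) where x, y is the stem's place in the gate: the knob moves about 1.5 times as far as the stem. It stays where left; moving it takes 2 to 6 N.
- hood_edge (a point): Middle of the lower edge of the hood, a 200 mm long (x) steel tray on top of the machine, 313 to 339 mm above the table. The edge runs along x, 24 mm inside the gate's centre line; from it to -y all is covered. Axes as gate. A gripper held upright can strike the edge when it takes the knife, and does when it leads the knob to the inner lane: it must lean outwards (to +y).
- gate_swing (a joint): Angle of the lever along the gate (rad), 0 with the stem at x = 0, + towards slot 4. Slots 1, 2, 3, 4 are at -0.355, -0.123, +0.123, +0.355; play in a slot +-0.036.
- gate_lever (a joint): Sideways angle of the lever (rad), 0 with the stem at y = 0, + outwards (+y of gate): outer lane about +0.11, inner lane about -0.11, home at the end of slot 3 about +0.27.
- thickness (a joint): Angle (rad) of the eccentric shaft that lifts the upper roller, shown by the black pointer on the gear case's face; axis and sign as gate_swing. The lever drags it through a pin with 0.07 rad of play: going towards slot 4 it trails 0.07 behind gate_swing, coming back it stays 0.07 ahead (+0.19 in slot 3 reached from slot 4, +0.05 if reached from slot 2). It stays where left.
- knife_mid (a point): Centre, half-way up, of the wooden clay knife: a flat stick 142 mm long, 30 g, its x along the stick; the middle 90 mm is a handle 18 mm wide and 12 mm thick, the ends are thinner. At the start it lies flat on the gate plate between the lever and the far end of the gate, roughly along the gate's y, its outer end standing out over the plate's edge.
- tool_tray_in (a point): Centre of the inner floor (5 mm above the table) of the dark wooden tool tray, outside 240 (x) x 150 (y) x 30 mm high, walls 5 mm, open on top and empty; fixed.
- tall_vase_mid (a point): Half-way up a tall vase of bare red clay, 280 mm high, largest diameter 92 mm at half height, under 80 mm above 220 mm; stands beside the gear case near one end of the gate, in the way of a low, wide hand.
- low_bowl_mid (a point): Half-way up a red clay bowl, 62 mm high, 110 mm across; stands near the other end of the gate.
- pot_near_mid (a point): Half-way up a waisted red clay pot, 122 mm high, 94 mm across; stands close in front of the gear case.
- pot_far_mid (a point): Half-way up a waisted clay pot, 122 mm high, 94 mm across.
- jar_mid (a point): Half-way up a small clay jar, 95 mm high, 76 mm across.

How it is judged:
By the outcome, as a careful person would: the job done as asked, in the order asked, and still so for the second after the job is handed in, with the robot touching nothing.
It also fails if it takes over 67 s, if anything falls off the work surface, if the arm or the gripper's body presses on something with over 40 N, if the wrist force passes 120 N, or if a joint passes its speed limit or range.

## Working session

There is one attempt and no reset: what is moved stays moved. The work goes in short steps, Python scripts to look and compute and a tool call to move; the robot and the scene stay as the last step left them, time stands still between calls to the robot, and variables do not carry over. Pictures are saved under pics/ and viewed, and the job is handed in when it is done.

Besides the shell and the picture viewer there is one more tool, called after "Request:" in YAML: its name, and indented under it one key for each argument. drive_tool: Moves the arm, as the interface text tells. Its arguments: {"type":"object","properties":{"commands":{"type":"array","items":{"type":"number","minimum":-1,"maximum":1}}},"required":["commands"]}

```bash
mkdir -p pics; python3 - <<'E'
from workcell import bot
import cv2,pickle
s=bot.read_state()
print(s)
for n in ["scene","side","wrist"]:
    d=bot.get_image(n); pickle.dump(d,open(f"{n}0.pkl","wb"))
    cv2.imwrite(f"pics/{n}0.png",d["color"][:,:,::-1]); print(n,d["fx"],d["fy"],d["cx"],d["cy"],d["R"],d["t"], -d["R"].T@d["t"])
E
```

```text
{'time': 0.0, 'joint_positions': array([ 1.32051434,  0.6158973 , -0.01262323,  1.42487766,  0.00812869,
        1.10340972, -0.0403963 ]), 'qvel': array([ 0.0005457 , -0.00054969, -0.0009253 , -0.00032002,  0.000104  ,
        0.00021327, -0.00188822]), 'tau': array([ 3.03185116e-04, -4.58942521e+01,  2.09124070e-01, -1.65748036e+01,
       -6.11347379e-02,  2.03189574e-02,  2.10648277e-04]), 'position': array([ 144.05315236, -632.92870317,  179.50256072]), 'tool_rot': array([ 7.81665956e-01, -6.23696015e-01, -1.01106933e-03, -7.69645889e-04]), 'ft_force': array([ 0.3337703 ,  0.11406574, -0.35496529]), 'ft_torque': array([ 0.03874853, -0.04006936, -0.03096465]), 'finger_gap': 93.15036333611941}
scene 538.17630557401 538.17630557401 280.9848316975811 205.52424091476044 [[-0.25412821  0.96703842 -0.01598616]
 [ 0.73589456  0.1826075  -0.65200744]
 [-0.62759705 -0.17745761 -0.75804402]] [  19.39278786 -352.14323539 1498.71665966] [1204.65869644  311.50910199  906.80321398]
side 418.82185683131513 418.82185683131513 286.8974511452418 212.84806311320682 [[-0.73811501 -0.67465663  0.00496525]
 [-0.51257854  0.55597613 -0.65433461]
 [ 0.43869063 -0.48551928 -0.75618884]] [527.59594004 364.05717613 775.53061729] [235.81636623 530.07407194 822.04316278]
wrist 369.9490578429567 369.9490578429567 278.63962877790965 208.09210364820927 [[ 0.22185262 -0.97507589 -0.00290182]
 [-0.93141096 -0.21279658  0.29528165]
 [-0.28853951 -0.06280622 -0.95540585]] [-648.66235574  -35.62948397  392.88978989] [ 224.08597645 -615.40093487  384.00763455]
```

View pics/scene0.png

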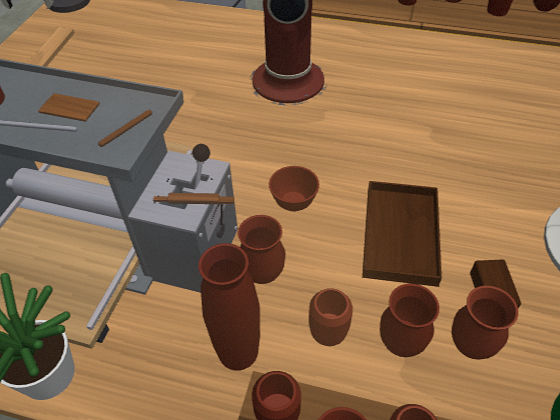

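View pics/side0.png

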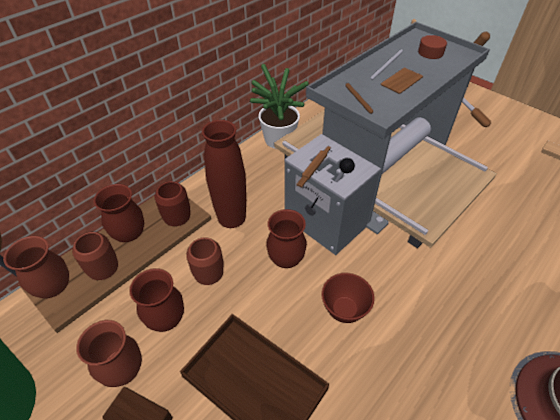

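View pics/wrist0.png

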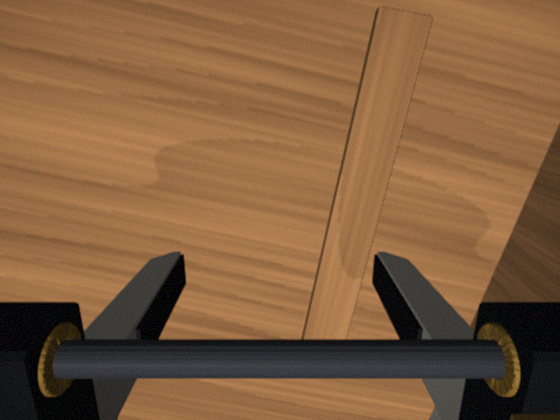

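```bash
cat > h.py <<'E'
import numpy as np,pickle,cv2
def load(n): return pickle.load(open(n+".pkl","rb"))
def proj(d,X):
    c=np.asarray(X,float)@d["R"].T+d["t"]; return np.stack([d["fx"]*c[...,0]/c[...,2]+d["cx"],d["fy"]*c[...,1]/c[...,2]+d["cy"]],-1)
def ray(d,u,v):
    o=-d["R"].T@d["t"]; r=d["R"].T@np.array([(u-d["cx"])/d["fx"],(v-d["cy"])/d["fy"],1]); return o,r/np.linalg.norm(r)
def onz(d,u,v,z):
    o,r=ray(d,u,v); return o+r*(z-o[2])/r[2]
def tri(rs):
    A=sum(np.eye(3)-np.outer(r,r) for o,r in rs); b=sum((np.eye(3)-np.outer(r,r))@o for o,r in rs); X=np.linalg.solve(A,b)
    return X,[np.linalg.norm(np.cross(X-o,r)) for o,r in rs]
def crop(d,x0,y0,x1,y1,s,fn):
    cv2.imwrite(fn,cv2.resize(d["color"][y0:y1,x0:x1,::-1],None,fx=s,fy=s,interpolation=cv2.INTER_CUBIC))
E
python3 - <<'E'
from h import *
crop(load("scene0"),110,130,270,300-50,5,"pics/s0c.png")
crop(load("side0"),270,120,390,220,6,"pics/d0c.png")
E
```

```text
(no output)
```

View pics/s0c.png

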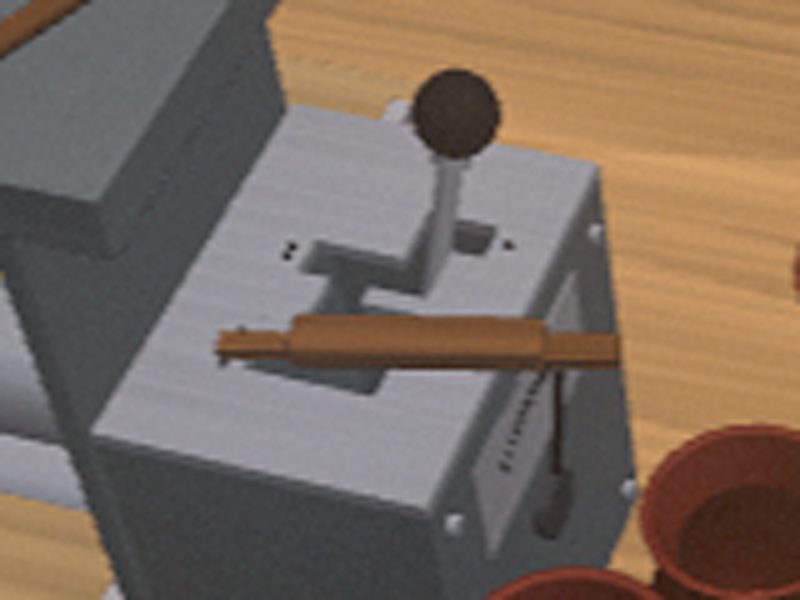

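View pics/d0c.png

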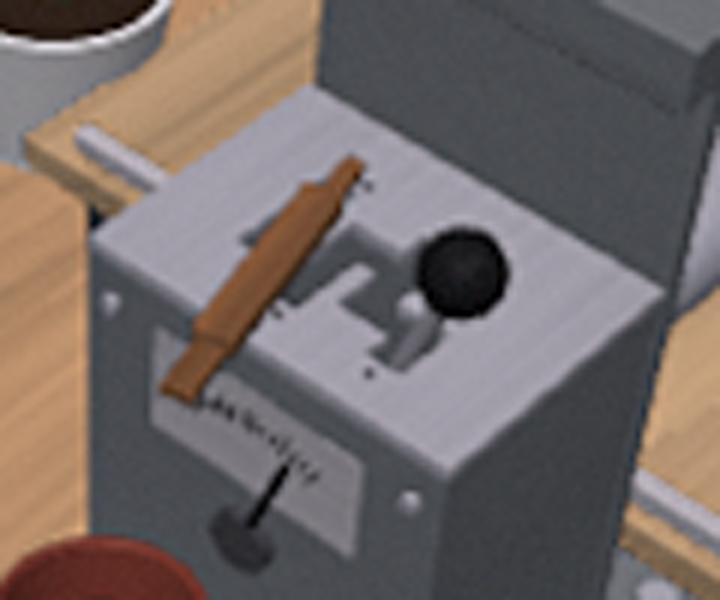

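```bash
cat > m.py <<'E'
from h import *
S,D=load("scene0"),load("side0")
sc=lambda u,v:(u/5+110,v/5+130)
sd=lambda u,v:(u/6+270,v/6+120)
P={"innear":((288,105),(665,292)),"outnear":((598,165),(448,468)),"outfar":((432,512),(92,238)),"infar":((92,432),(315,88)),"knob":((456,112),(462,272)),
"kin":((218,346),(350,165)),"kout":((620,350),(180,392)),"kmid":((418,341),(265,275)),
"hA":((245,270),(325,240)),"hB":((495,232),(385,360))}
for k,(a,b) in P.items():
    X,e=tri([ray(S,*sc(*a)),ray(D,*sd(*b))]); print(k,X.round(1),np.round(e,1), onz(S,*sc(*a),200).round(1)[:2],onz(D,*sd(*b),200).round(1)[:2])
E
python3 m.py
```

```text
innear [ 534.2 -102.5  196.2] [1.4 1.4] [538.9 -98.7] [ 532.5 -100.5]
outnear [538.2  23.5 198.3] [2.4 2.4] [541.5  26.6] [537.4  21.9]
outfar [706.2  19.5 196.4] [3.2 3.2] [710.6  24.2] [703.9  18.5]
infar [ 701.7 -106.4  195.5] [2.1 2.1] [ 706.2 -101.4] [ 698.8 -104.8]
knob [567.5 -15.5 243.6] [1.8 1.8] [527.2 -34.9] [592.8 -59.2]
kin [659.2 -75.9 200.8] [1. 1.] [659.3 -75.2] [659.9 -78.1]
kout [626.5  60.8 201.6] [2.7 2.7] [627.   62.9] [627.8  56.2]
kmid [642.3  -6.4 203. ] [0.3 0.3] [640.1  -7.5] [644.3  -9.4]
hA [639.9 -57.3 205.8] [18. 18.] [623.  -80.5] [640.3 -38.9]
hB [ 5.838e+02 -2.000e-01  2.021e+02] [1.9 1.9] [583.4   0.9] [585.2  -4.5]
```

```bash
cat > obj.py <<'E'
from h import *
S,D=load("scene0"),load("side0")
# manual pixel picks: rim centre (ellipse centre) in scene & side
for k,a,b,h in [("vase rim",(223.5,263),(219,128),280),("pot_near rim",(260.5,232),(286,222),122),("bowl rim",(294,183),(348,293),62),("jar rim",(330,303),(205,246),95),("potfar rim",(414,303),(156,287),122),("potfar2",(490,306),(107,343),122)]:
    X,e=tri([ray(S,*a),ray(D,*b)]); print(k,X.round(1),np.round(e,1),onz(S,*a,h).round(0)[:2],onz(D,*b,h).round(0)[:2])
for p in [(370,182),(439,188),(440,283),(362,275)]: print(onz(S,*p,30).round(0))
for p in [(233,316),(328,380),(180,372)]: print(onz(D,*p,30).round(0))
crop(S,190,200,370,380,3.3,"pics/s0v.png")
crop(D,180,110,320,270,3.7,"pics/d0v.png")
E
python3 obj.py
```

```text
vase rim [808.2 110.8 281.7] [3. 3.] [809. 113.] [811. 106.]
pot_near rim [625.3 104.8 122.6] [2.8 2.8] [626. 107.] [626. 101.]
bowl rim [436.7 122.2  63.9] [2.9 2.9] [437. 125.] [437. 118.]
jar rim [724.2 255.6  94.3] [3.9 3.9] [726. 259.] [723. 252.]
potfar rim [703.6 392.2 117.1] [4.4 4.4] [708. 396.] [699. 389.]
potfar2 [676.5 516.3 113. ] [3.3 3.3] [683. 517.] [670. 513.]
[364. 281.  30.]
[346. 430.  30.]
[594. 449.  30.]
[612. 303.  30.]
[587. 304.  30.]
[362. 273.  30.]
[576. 450.  30.]
```

View pics/s0v.png

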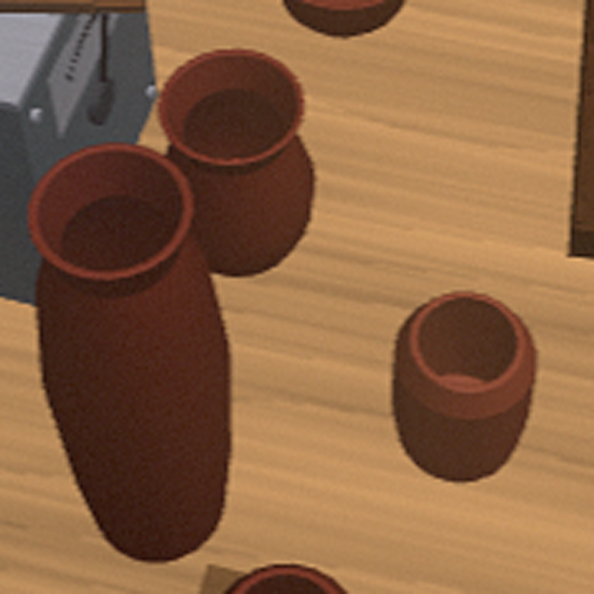

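View pics/d0v.png

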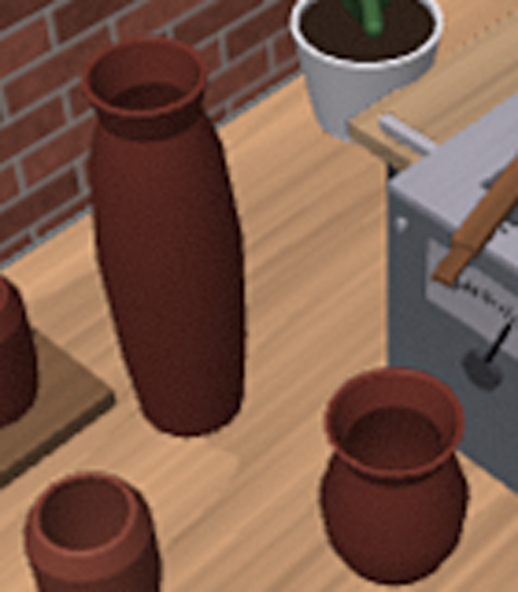

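Request:
drive_tool:
  commands: [0,0,0,-1,0,0,0,0,0,0,-1,0,0,0,0,0,0,-1,0,0,0,0,0,0,-1,0,0,0,0,0,0,-1,0,0,0]

```text
time: 0.78
position: [143.6, -631.3, 480.0]
tool_rot: [0.782, -0.624, -0.008, -0.006]
ft_force: [-0.5, -1.7, 0.2]
finger_gap: 49.2
```

Request:
drive_tool:
  commands: [0,0,-0.75,0,0,0,-1,0,0,-0.75,0,0,0,-1,0,0,-0.75,0,0,0,-1,0,0,-0.75,0,0,0,-1,0,0,-0.75,0,0,0,-1,0,0,-0.75,0,0,0,-1,0,0,-0.75,0,0,0,-1,0,0,-0.75,0,0,0,-1,0,0,-0.75,0,0,0,-1,0,0,-0.75,0,0,0,-1]

```text
time: 2.02
position: [528.6, -401.9, 479.7]
tool_rot: [0.95, -0.313, -0.008, -0.005]
ft_force: [0.1, -0.7, 0.0]
finger_gap: 46.2
```

Request:
drive_tool:
  commands: [0,0,-0.75,0,0,0,-1,0,0,-0.75,0,0,0,-1,0,0,-0.75,0,0,0,-1,0,0,-0.75,0,0,0,-1,0,0,-0.75,0,0,0,-1,0,0,-0.75,0,0,0,-1,0,0,-0.75,0,0,0,-1,0,0,-0.75,0,0,0,-1,0,0,-0.75,0,0,0,-1,0,0,-0.75,0,0,0,-1,0,0,0,0,0,0,0]

```text
time: 3.4
position: [668.5, 35.7, 474.9]
tool_rot: [0.999, 0.046, -0.014, -0.01]
ft_force: [-0.0, 0.1, 0.5]
finger_gap: 46.4
```

```bash
cat > take.py <<'E'
from workcell import bot
import sys,pickle,cv2
s=bot.read_state(); print(s["time"],s["position"].round(1),s["tool_rot"].round(4),s["joint_positions"].round(3),s["ft_force"].round(1),s["finger_gap"])
tag=sys.argv[1]
for n in sys.argv[2:]:
    d=bot.get_image(n); d["s"]=s; pickle.dump(d,open(n+tag+".pkl","wb")); cv2.imwrite(f"pics/{n}{tag}.png",d["color"][:,:,::-1])
E
python3 take.py 1 wrist
```

```text
3.4 [668.5  35.7 474.9] [ 0.9988  0.0461 -0.0136 -0.0103] [-0.05   0.651 -0.089  0.54   0.034  1.978 -0.016] [-0.   0.1  0.5] 46.3624028436814
```

View pics/wrist1.png

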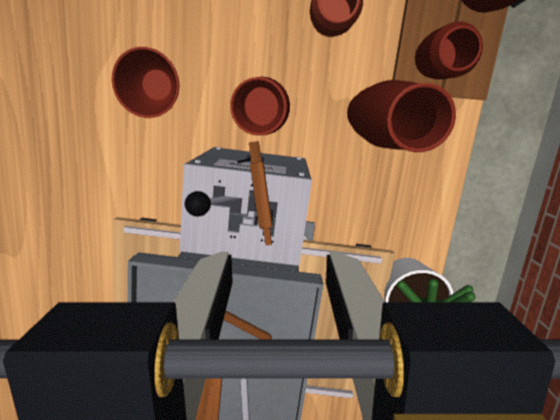

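```bash
python3 -c "
from h import *
crop(load('wrist1'),170,130,330,270,5,'pics/w1c.png')"
```

```text
(no output)
```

View pics/w1c.png

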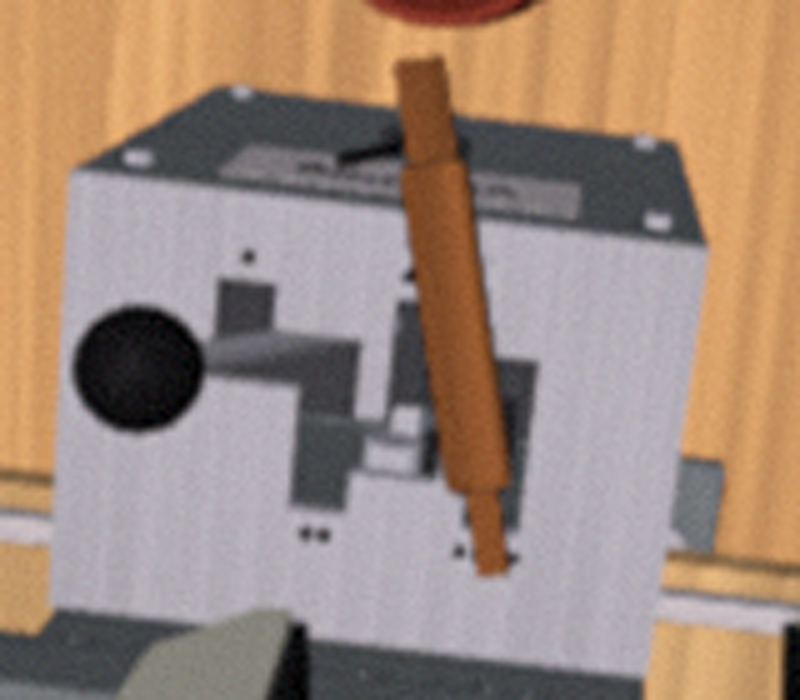

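```bash
python3 - <<'E'
from h import *
W=load("wrist1"); c=lambda u,v:onz(W,u/5+170,v/5+130,200)[:2]
G=[((72,168),(-85,55)),((705,243),(85,55)),((220,278),(-44,35)),((275,283),(-28,35)),((537,362),(44,19)),((290,505),(-20,-35)),((345,510),(-4,-35)),((298,385),(-20,3))]
w=np.array([c(*a) for a,b in G]); g=np.array([b for a,b in G],float)
wc=w.mean(0);gc=g.mean(0); H=(g-gc).T@(w-wc);th=np.arctan2(H[0,1]-H[1,0],H[0,0]+H[1,1])
R=np.array([[np.cos(th),-np.sin(th)],[np.sin(th),np.cos(th)]]); t=wc-R@gc
print("yaw",np.degrees(th),"gate",t,"res",(w-(g@R.T+t)).round(1).tolist(), "scale",np.linalg.norm(w-wc)/np.linalg.norm(g-gc))
o=lambda u,v,z:onz(W,u/5+170,v/5+130,z)[:2].round(1)
print("knife out",o(420,60,206),"in",o(492,574,206),"handle out",o(434,162,206),"handle in",o(480,488,206),"knob",o(140,369,241))
E
```

```text
yaw -0.9534110109699413 gate [619.7486148  -32.70550906] res [[1.2, 0.8], [-0.9, -0.0], [0.9, -4.2], [-0.4, -3.9], [-0.4, -1.5], [0.2, 3.9], [-0.5, 4.3], [-0.1, 0.6]] scale 0.9735033720171321
knife out [626.7  62. ] in [656.8 -75.6] handle out [632.3  36.3] handle in [651.5 -51.1] knob [566.  -16.5]
```

```bash
cat > plan.py <<'E'
import numpy as np
from scipy.spatial.transform import Rotation as Ro
from workcell import bot
def tool(az,lean,leanaz=90):
    """tool x at azimuth az (deg) , tool body leaned by `lean` deg toward azimuth leanaz"""
    x=np.array([np.cos(np.radians(az)),np.sin(np.radians(az)),0]); z=np.array([0,0,-1.]); R0=np.column_stack([x,np.cross(z,x),z])
    ax=np.array([-np.sin(np.radians(leanaz)),np.cos(np.radians(leanaz)),0]) # rotate up vector toward leanaz
    return Ro.from_rotvec(ax*np.radians(lean))*Ro.from_matrix(R0)
def rel(p,R,s=None):
    s=s or bot.read_state(); q=Ro.from_quat(s["tool_rot"])
    d=q.inv().apply(np.asarray(p)-s["position"]); r=(q.inv()*R).as_rotvec(degrees=True)
    print("shift mm",d.round(1),"units",(d/60).round(2),"turn deg",r.round(1),"units",(r/4).round(2)); return d,r
E
python3 -c "
from plan import *
print(bot.read_state()['position'])
rel([633,33,300],tool(12.3,0))"
```

```text
[668.68852768  33.12930485 474.86177409]
shift mm [-31.    0.5 175.8] units [-0.52  0.01  2.93] turn deg [-1.2  1.4 -7.2] units [-0.31  0.36 -1.81]
```

Request:
drive_tool:
  commands: [0,-0.17,0,0.73,-0.08,0.09,-0.45,0,-0.15,0.02,0.73,-0.08,0.09,-0.45,0,-0.13,0.03,0.73,-0.08,0.09,-0.45,0,-0.1,0.05,0.73,-0.08,0.09,-0.45,0,0,0,0,0,0,0]

```text
time: 4.08
position: [633.7, 14.2, 294.3]
tool_rot: [0.995, 0.101, 0.001, 0.004]
ft_force: [0.8, 0.5, 0.8]
finger_gap: 46.6
```

```bash
python3 take.py 2 wrist; python3 -c "
from plan import *
rel([633,33,230],tool(12.3,0))"
```

```text
4.075 [633.7  14.2 294.3] [0.9948 0.1014 0.0012 0.0037] [ 0.007  0.515 -0.121  1.284  0.069  1.344  0.089] [0.8 0.5 0.8] 46.60918559766325
shift mm [ -0.5 -19.4  67.5] units [-0.01 -0.32  1.12] turn deg [ 0.5 -0.5 -0.7] units [ 0.12 -0.14 -0.17]
```

View pics/wrist2.png

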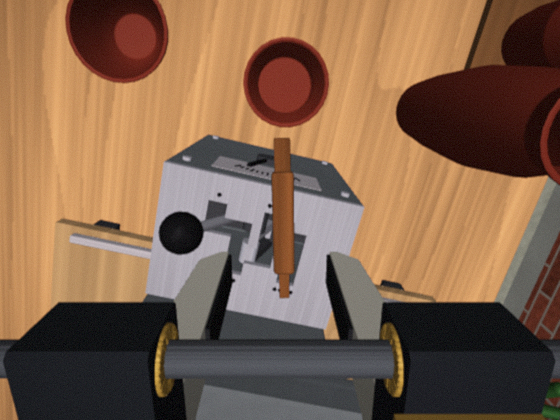

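Request:
drive_tool:
  commands: [0,0,-0.32,0,0.06,-0.07,-0.08,0,0,0,0.55,0.06,-0.07,-0.08,0,0,0,0.5,0,0,0,0,0,0,0,0,0,0]

```text
time: 4.62
position: [642.8, 40.0, 244.9]
tool_rot: [0.994, 0.107, 0.012, -0.002]
ft_force: [0.4, 0.4, 1.0]
finger_gap: 46.4
```

```bash
python3 take.py 3 wrist side; python3 -c "
from plan import *
rel([633,33,197],tool(12.3,0))
from h import *
W=load('wrist3')
o=lambda u,v,z:onz(W,u,v,z)[:2].round(1)
print(proj(W,np.array([[641.7,-6.8,206],[626.7,62,206],[633,33,206],[656.8,-75.6,206]])))
"
```

```text
4.625 [642.8  40.  244.9] [ 0.9941  0.1075  0.0119 -0.002 ] [-0.019  0.547 -0.131  1.367  0.069  1.208  0.062] [0.4 0.4 1. ] 46.40831979292828
shift mm [-13.9   4.1  50. ] units [-0.23  0.07  0.83] turn deg [-0.  -1.7  0. ] units [-0.01 -0.42  0.  ]
[[263.1588824  277.67613112]
 [261.92729384 183.49754008]
 [262.43855763 225.02538603]
 [264.3403449  358.49891717]]
```

View pics/wrist3.png

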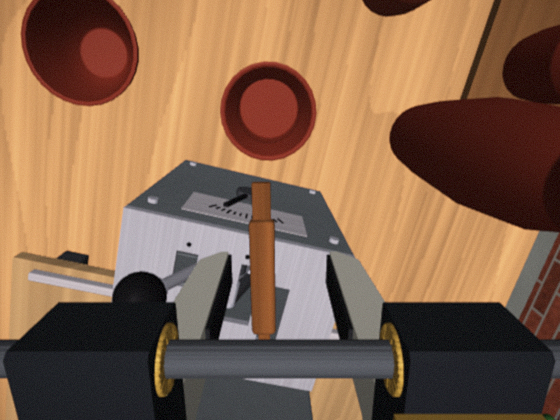

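View pics/side3.png

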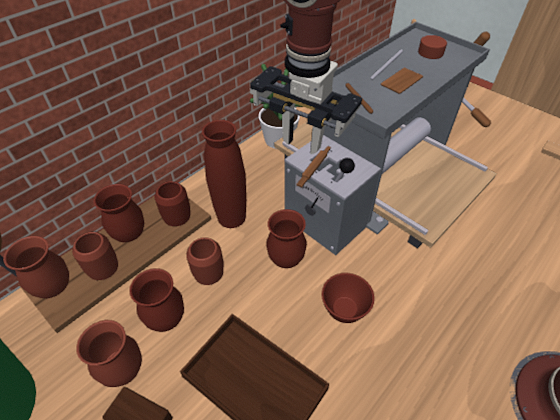

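Request:
drive_tool:
  commands: [0,-0.23,0.07,0.1,0,-0.42,0,0,0,0,0,0,0,0]

```text
time: 4.97
position: [633.0, 32.6, 244.0]
tool_rot: [0.994, 0.107, 0.002, -0.0]
ft_force: [1.1, -0.7, 1.4]
finger_gap: 46.4
```

```bash
python3 -c "
from plan import *
rel([633,33,197],tool(12.3,0))"
```

```text
shift mm [-0.1 -0.4 47. ] units [-0.   -0.01  0.78] turn deg [ 0.  -0.2  0. ] units [ 0.01 -0.05  0.  ]
```

Request:
drive_tool:
  commands: [0,0,0,0.25,0,0,0,0,0,0,0.25,0,0,0,0,0,0,0.1,0,0,0,0,0,0,0,0,0,0]

```text
time: 5.48
position: [632.8, 32.4, 205.3]
tool_rot: [0.994, 0.107, 0.002, -0.0]
ft_force: [-0.3, -1.0, 0.1]
finger_gap: 46.8
```

```bash
python3 -c "
from plan import *
rel([633,33,197],tool(12.3,0))"
```

```text
shift mm [ 0.3 -0.5  8.3] units [ 0.   -0.01  0.14] turn deg [ 0.  -0.2 -0. ] units [ 0.   -0.05 -0.01]
```

Request:
drive_tool:
  commands: [0,0,0,0.08,0,0,0,0,0,0,0.06,0,0,0,0,0,0,0,0,0,0]

```text
time: 5.85
position: [633.3, 32.6, 196.7]
tool_rot: [0.994, 0.107, 0.002, -0.0]
ft_force: [-0.3, -0.3, 0.7]
finger_gap: 46.7
```

```bash
python3 take.py 4 wrist scene; python3 -c "
from h import *
crop(load('scene4'),110,110,290,260,4.4,'pics/s4c.png')"
```

```text
5.85 [633.3  32.6 196.7] [ 9.943e-01  1.069e-01  2.100e-03 -1.000e-04] [-0.011  0.576 -0.127  1.453  0.077  1.113  0.062] [-0.3 -0.3  0.7] 46.688657028307546
```

View pics/wrist4.png

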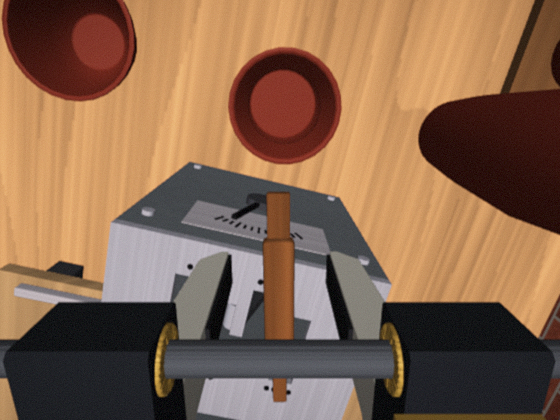

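View pics/s4c.png

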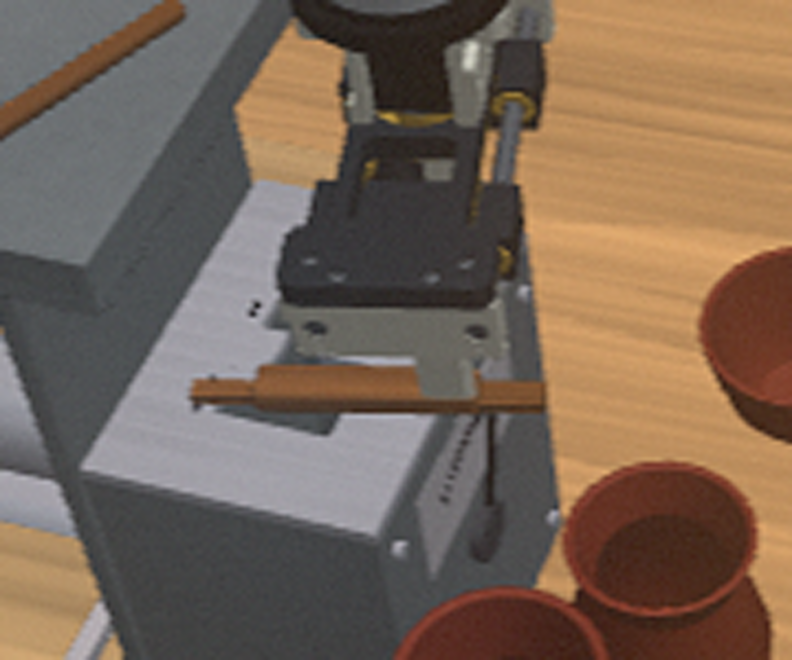

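Request:
drive_tool:
  commands: [1,0,0,0,0,0,0,1,0,0,0,0,0,0,1,0,0,0,0,0,0,1,0,0,0,0,0,0]

```text
time: 6.45
position: [633.9, 32.6, 197.8]
tool_rot: [0.994, 0.107, 0.003, -0.0]
ft_force: [-0.2, -0.4, 0.0]
finger_gap: 11.4
```

Request:
drive_tool:
  commands: [1,0,0,0,0,0,0,1,0,0,0,0,0,0]

```text
time: 6.7
position: [633.9, 32.6, 197.8]
tool_rot: [0.994, 0.107, 0.003, -0.0]
ft_force: [-0.4, -0.4, 0.1]
finger_gap: 0.4
```

```bash
python3 take.py 5 wrist scene; python3 -c "
from h import *
crop(load('scene5'),110,110,290,260,4.4,'pics/s5c.png')"
```

```text
6.7 [633.9  32.6 197.8] [ 9.943e-01  1.069e-01  3.100e-03 -1.000e-04] [-0.011  0.575 -0.127  1.452  0.077  1.113  0.062] [-0.4 -0.4  0.1] 0.3883984223431295
```

View pics/wrist5.png

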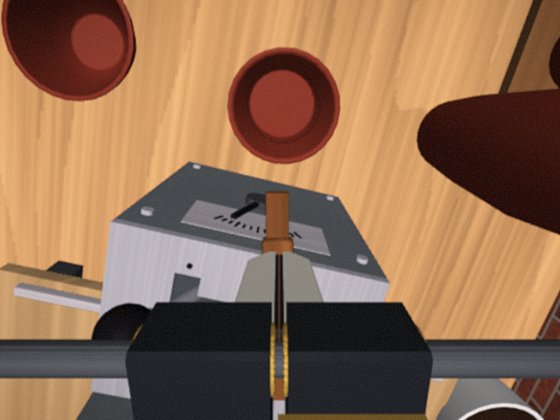

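View pics/s5c.png

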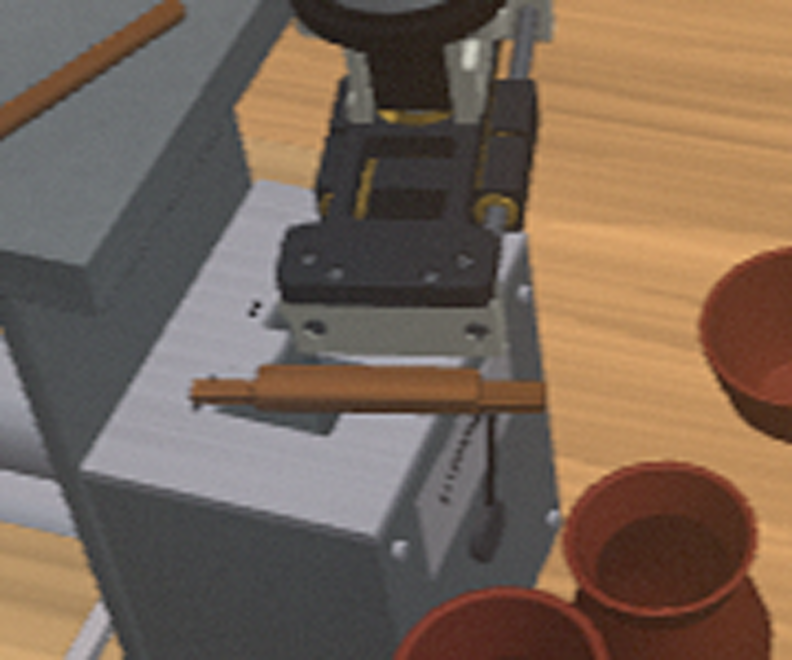

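```bash
python3 -c "
from h import *
S=load('scene4'); p=proj(S,np.array([[657,38,197],[657,38,212],[657,38,225],[660,38,197],[634,32.6,197]])); print(((p-110)*4.4).round(0))
for i in (4,5):
  W=load('wrist%d'%i); print(proj(W,np.array([[634,32.6,197],[634,32.6,216],[634,32.6,206]])))
d=load('scene4')['s'];print(d['position'])
crop(load('scene5'),170,170,230,220,12,'pics/s5d.png')
"
```

```text
[[462. 445.]
 [458. 420.]
 [454. 398.]
 [460. 451.]
 [469. 400.]]
[[280.89069503 239.70141207]
 [281.23355169 252.84169741]
 [281.04573858 245.64359344]]
[[279.88720406 238.9562367 ]
 [280.20616514 251.97481347]
 [280.03147367 244.84468254]]
[633.32025742  32.57947126 196.74545075]
```

View pics/s5d.png

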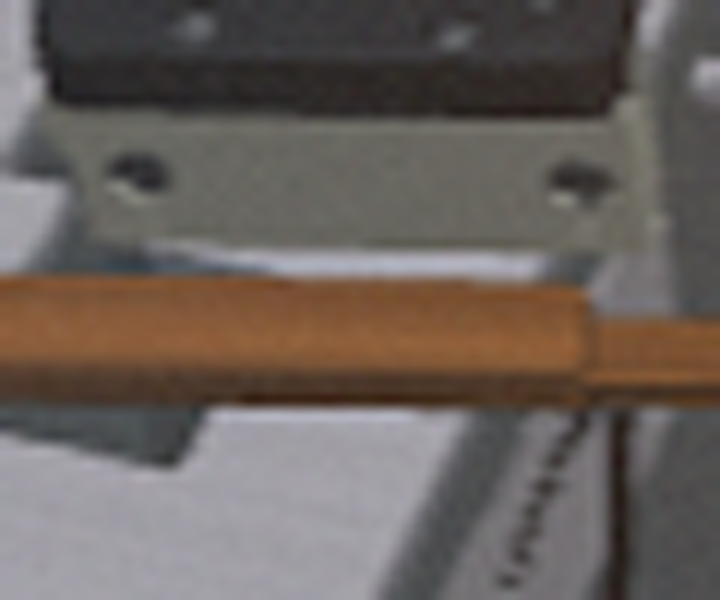

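```bash
python3 -c "
from h import *
from scipy.spatial.transform import Rotation as Ro
W=load('wrist4'); s=W['s']; R=Ro.from_quat(s['tool_rot']).as_matrix()
for back in (0,10,19,30):
  for yo in (-10,0,10):
    X=s['position']+R@np.array([0,yo,-back]); c=W['R']@X+W['t']; 
    print(back,yo,c.round(1),proj(W,X).round(1), 'px gap',369.9*46.7/c[2])
crop(W,150,220,400,400,3.2,'pics/w4c.png')
"
```

```text
0 -10 [  0.7   9.  216.7] [279.8 223.5] px gap 79.7286134814343
0 0 [  0.7  18.6 219.6] [279.8 239.3] px gap 78.6597637355361
0 10 [  0.7  28.1 222.6] [279.7 254.8] px gap 77.61919308983919
10 -10 [  0.7  11.9 207.1] [279.8 229.4] px gap 83.4076238615529
10 0 [  0.7  21.5 210.1] [279.8 246. ] px gap 82.23857905725039
10 10 [  0.7  31.1 213. ] [279.8 262. ] px gap 81.10185204876615
19 -10 [  0.7  14.6 198.5] [279.9 235.3] px gap 87.02160950111774
19 0 [  0.7  24.1 201.5] [279.9 252.4] px gap 85.74983471006368
19 10 [  0.7  33.7 204.4] [279.8 269.1] px gap 84.51469711741645
30 -10 [  0.7  17.8 188. ] [279.9 243.2] px gap 91.88779522479798
30 0 [  0.7  27.4 190.9] [279.9 261.2] px gap 90.47096805149107
30 10 [  0.7  36.9 193.9] [279.9 278.6] px gap 89.09716981260192
```

View pics/w4c.png

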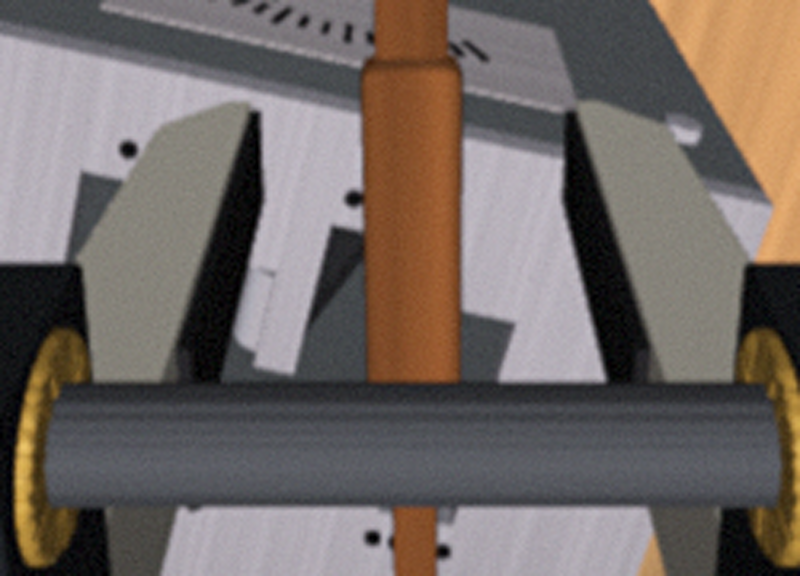

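```bash
python3 -c "
from h import *
from scipy.spatial.transform import Rotation as Ro
W=load('side3'); s=load('wrist3')['s']; R=Ro.from_quat(s['tool_rot']).as_matrix()
for g in (-23,23):
  for back in (0,10,20,30,40):
    X=s['position']+R@np.array([g,0,-back]); p=proj(W,X); print(g,back,X.round(0),p.round(1),((p-[250,60])*6).round(0))
crop(W,250,60,370,180,5,'pics/d3c.png')
"
```

```text
-23 0 [620.  35. 244.] [310.3 166.2] [362. 637.]
-23 10 [620.  35. 254.] [310.7 162.5] [364. 615.]
-23 20 [620.  35. 264.] [311.  158.8] [366. 593.]
-23 30 [620.  35. 274.] [311.4 155. ] [368. 570.]
-23 40 [619.  35. 284.] [311.7 151.2] [370. 547.]
23 0 [665.  45. 245.] [290.5 158. ] [243. 588.]
23 10 [665.  45. 255.] [290.7 154.4] [244. 566.]
23 20 [665.  45. 265.] [290.9 150.6] [245. 544.]
23 30 [665.  45. 275.] [291.  146.8] [246. 521.]
23 40 [664.  45. 285.] [291.2 143. ] [247. 498.]
```

View pics/d3c.png

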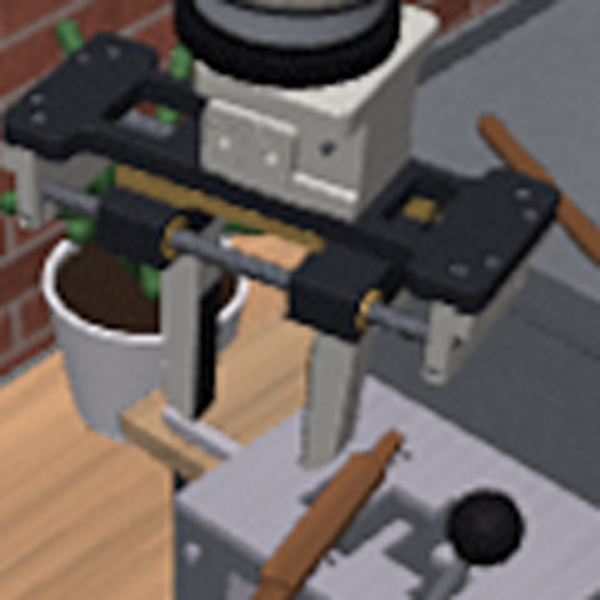

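```bash
python3 -c "
from h import *
from scipy.spatial.transform import Rotation as Ro
W=load('side3'); s=load('wrist3')['s']; R=Ro.from_quat(s['tool_rot']).as_matrix()
def solve(u,v,axis,val):
  o,r=ray(W,u/5+250,v/5+60); o=R.T@(o-s['position']); r=R.T@r; return (o+r*(val-o[axis])/r[axis]).round(1)
print('left tip far finger (tool frame) y=0 plane', solve(190,415,1,0), solve(213,405,1,0))
print('near tip', solve(303,462,1,0), solve(340,462,1,0))
for y in (-37,-20,0): print('endplate', y, solve(435,380,1,y), solve(425,335,1,y))
for y in (-37,-20,0): print('far endplate', y, solve(32,225,1,y))
for y in (-20,0): print('carriage bottom', y, solve(352,332,1,y))
print('topplate corner', solve(460,310,1,-37),solve(460,310,1,37))
"
```

```text
left tip far finger (tool frame) y=0 plane [ 30.2   0.  -36.7] [ 20.1   0.  -46.3]
near tip [-20.8   0.  -35.8] [-36.5   0.  -43.1]
endplate -37 [ -83.6  -37.  -129.6] [ -77.8  -37.  -146.1]
endplate -20 [ -77.4  -20.  -115.1] [ -71.3  -20.  -132.1]
endplate 0 [-70.    0.  -97.9] [ -63.7    0.  -115.6]
far endplate -37 [  77.9  -37.  -130.7]
far endplate -20 [  89.3  -20.  -116.1]
far endplate 0 [102.8   0.  -99.1]
carriage bottom -20 [ -44.1  -20.  -122.1]
carriage bottom 0 [ -35.6    0.  -105.2]
topplate corner [ -88.6  -37.  -160.8] [ -62.    37.  -101.8]
```

Request:
drive_tool:
  commands: [0,0,0,0,0,0,0,0,0,0,0,0,0,0,0,0,0,0,0,0,0,0,0,0,0.2,0,0,0,0,0,0,0.2,0,0,0,0,0,0,0,0,0,0]

```text
time: 7.55
position: [633.4, 32.6, 171.3]
tool_rot: [0.994, 0.107, 0.002, -0.0]
ft_force: [-0.6, 0.6, 0.0]
finger_gap: 46.3
```

```bash
python3 take.py 6 wrist scene; python3 -c "
from h import *
crop(load('scene6'),160,150,240,220,9,'pics/s6c.png')"
```

```text
7.55 [633.4  32.6 171.3] [ 9.943e-01  1.069e-01  2.300e-03 -1.000e-04] [-0.012  0.598 -0.126  1.488  0.081  1.056  0.059] [-0.6  0.6  0. ] 46.2645657842384
```

View pics/wrist6.png

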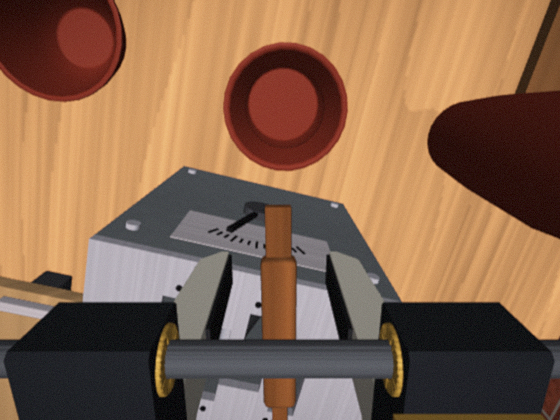

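View pics/s6c.png

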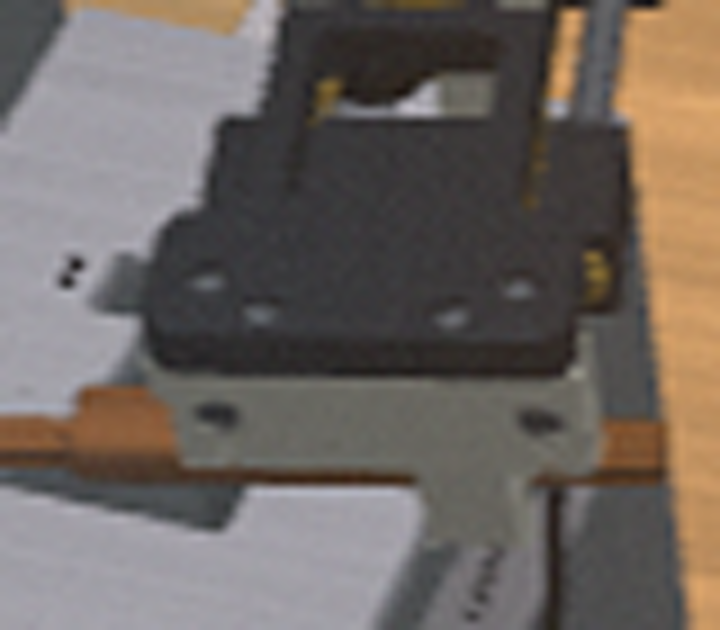

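```bash
python3 -c "
from h import *
S=load('scene6')
for x in (657,662):
  for z in (195,205,210,215): print(x,z,((proj(S,np.array([[x,25,z],[x,33,z],[x,40,z]]))-[160,150])*9).round(0).tolist())
"
```

```text
657 195 [[433.0, 545.0], [472.0, 553.0], [506.0, 560.0]]
657 205 [[427.0, 511.0], [466.0, 519.0], [501.0, 526.0]]
657 210 [[424.0, 494.0], [463.0, 502.0], [498.0, 509.0]]
657 215 [[420.0, 477.0], [460.0, 485.0], [495.0, 492.0]]
662 195 [[424.0, 564.0], [463.0, 572.0], [498.0, 579.0]]
662 205 [[418.0, 531.0], [457.0, 539.0], [492.0, 545.0]]
662 210 [[415.0, 514.0], [454.0, 521.0], [489.0, 528.0]]
662 215 [[411.0, 497.0], [451.0, 504.0], [486.0, 511.0]]
```

Request:
drive_tool:
  commands: [0,0,0,0.1,0,0,0,0,0,0,0.08,0,0,0,0,0,0,0,0,0,0]

```text
time: 8.02
position: [635.1, 32.8, 162.6]
tool_rot: [0.994, 0.107, 0.005, -0.0]
ft_force: [-0.8, -0.3, 2.2]
finger_gap: 46.7
```

Request:
drive_tool:
  commands: [1,0,0,0,0,0,0,1,0,0,0,0,0,0,1,0,0,0,0,0,0,1,0,0,0,0,0,0,1,0,0,0,0,0,0]

```text
time: 8.65
position: [634.6, 32.6, 162.4]
tool_rot: [0.994, 0.107, 0.004, -0.0]
ft_force: [-0.7, -0.5, 1.8]
finger_gap: 17.8
```

```bash
python3 take.py 7 wrist scene; python3 -c "
from h import *
crop(load('scene7'),110,110,290,260,4.4,'pics/s7c.png')"
```

```text
8.65 [634.6  32.6 162.4] [ 0.9943  0.1068  0.0041 -0.    ] [-0.012  0.606 -0.125  1.5    0.083  1.032  0.057] [-0.7 -0.5  1.8] 17.77896360075185
```

View pics/wrist7.png

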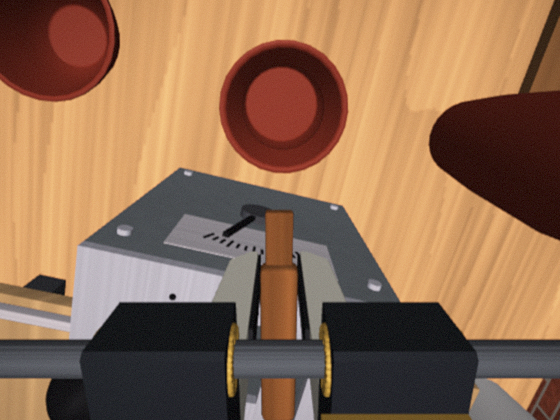

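View pics/s7c.png

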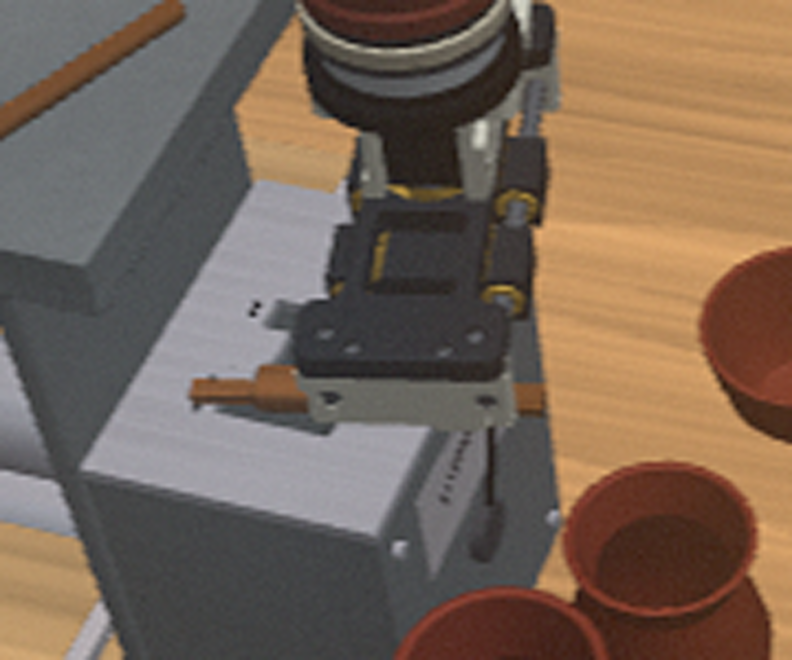

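Request:
drive_tool:
  commands: [1,0,0,-0.2,0,0,0,1,0,0,-0.3,0,0,0,1,0,-0.5,-0.1,0,0,0,1,0,-0.7,0,0,0,0,1,0,-0.7,0,0,0,0,1,0,0,0,0,0,0]

```text
time: 9.5
position: [612.6, 147.1, 202.9]
tool_rot: [0.994, 0.106, 0.008, -0.001]
ft_force: [-1.3, -0.1, -1.0]
finger_gap: 17.8
```

```bash
python3 take.py 8 wrist scene
```

```text
9.5 [612.6 147.1 202.9] [ 9.944e-01  1.057e-01  7.800e-03 -8.000e-04] [-0.191  0.558 -0.134  1.469  0.081  1.104 -0.129] [-1.3 -0.1 -1. ] 17.76322253381561
```

View pics/wrist8.png

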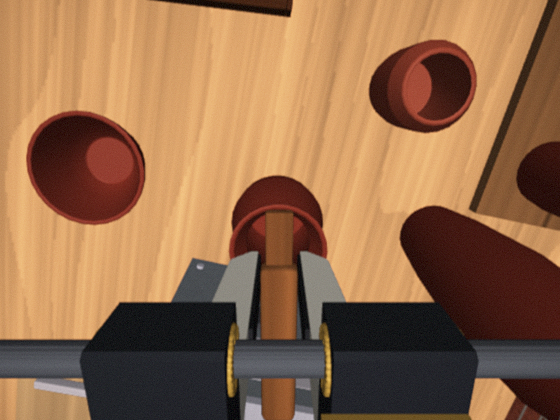

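View pics/scene8.png

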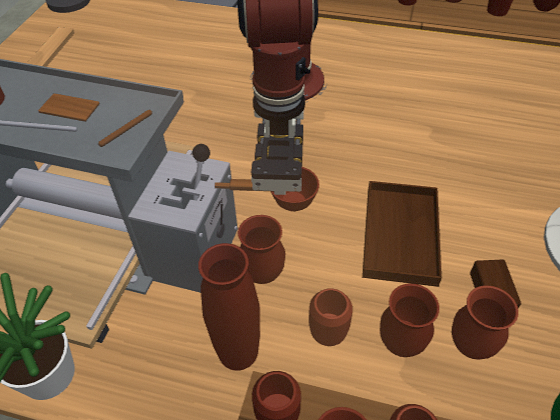

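```bash
python3 -c "
from h import *
crop(load('scene0'),350,170,460,300,4.5,'pics/s0t.png')
crop(load('side0'),170,305,340,420,4.5,'pics/d0t.png')"
```

```text
(no output)
```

View pics/s0t.png

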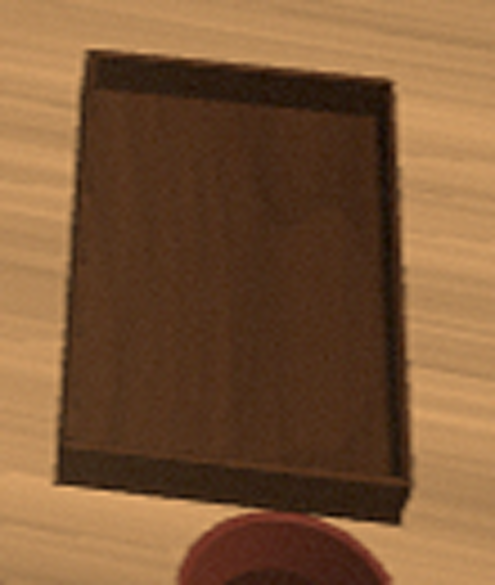

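View pics/d0t.png

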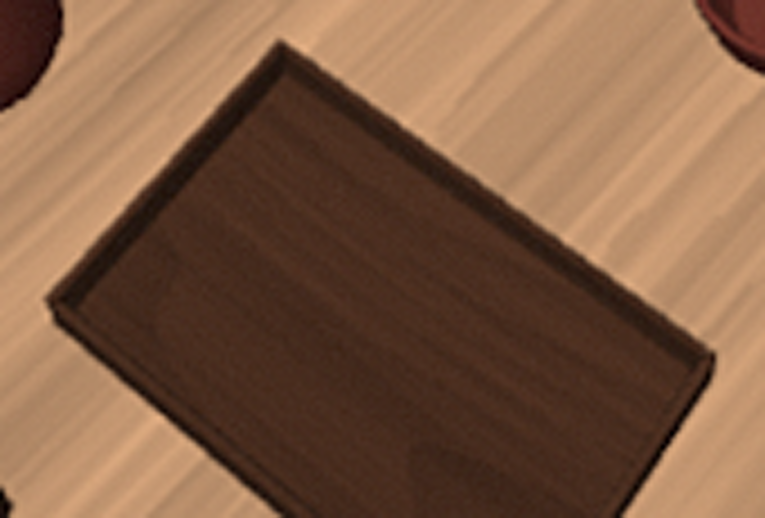

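```bash
python3 -c "
from h import *
S,D=load('scene0'),load('side0')
a=[onz(S,u/4.5+350,v/4.5+170,30) for u,v in [(88,50),(393,82),(410,483),(62,448)]]
b=[onz(D,u/4.5+170,v/4.5+305,30) for u,v in [(282,40),(714,355),(50,305)]]
print(np.round(a,0),np.mean(a,0),[np.linalg.norm(a[i]-a[i-1]).round() for i in range(4)]);print(np.round(b,0),(b[1]+b[2])/2,np.linalg.norm(b[0]-b[1]),np.linalg.norm(b[0]-b[2]))"

```

```text
[[362. 280.  30.]
 [348. 427.  30.]
 [580. 450.  30.]
 [599. 304.  30.]] [472.12383342 365.29106746  30.        ] [np.float64(238.0), np.float64(148.0), np.float64(234.0), np.float64(147.0)]
[[591. 301.  30.]
 [356. 278.  30.]
 [573. 449.  30.]] [464.93018441 363.53961419  30.        ] 236.1349086116079 148.87147971613925
```

Request:
drive_tool:
  commands: [1,-0.09,-0.21,0,0,0,-1,1,-0.07,-0.22,0,0,0,-1,1,-0.05,-0.22,0,0,0,-1,1,-0.04,-0.22,0,0,0,-1,1,-0.03,-0.22,0,0,0,-1,1,-0.01,-0.22,0,0,0,-1,1,0,-0.22,0,0,0,-1,1,0.02,-0.22,0,0,0,-1,1,0.03,-0.22,0,0,0,-1,1,0.05,-0.22,0,0,0,-1]

```text
time: 10.85
position: [548.8, 225.6, 201.3]
tool_rot: [0.904, 0.427, 0.007, 0.014]
ft_force: [1.0, -0.4, -0.2]
finger_gap: 17.5
```

Request:
drive_tool:
  commands: [1,0.06,-0.21,0,0,0,-1,1,0.08,-0.21,0,0,0,-1,1,0.1,-0.2,0,0,0,-1,1,0.11,-0.2,0,0,0,-1,1,0.12,-0.19,0,0,0,-1,1,0.13,-0.18,0,0,0,-1,1,0.14,-0.17,0,0,0,-1,1,0.15,-0.16,0,0,0,-1,1,0.16,-0.15,0,0,0,-1,1,0.17,-0.14,0,0,0,-1,1,0,0,0,0,0,0]

```text
time: 12.22
position: [489.3, 312.1, 197.3]
tool_rot: [0.711, 0.703, 0.0, 0.024]
ft_force: [-0.2, -0.4, -1.0]
finger_gap: 17.5
```

```bash
python3 take.py 9 wrist scene;python3 -c "
from plan import *
rel([429,360,60],tool(95.7,0))"
```

```text
12.225 [489.3 312.1 197.3] [0.7107 0.7031 0.     0.0244] [-0.329  0.522 -0.485  1.61   0.323  1.082  0.647] [-0.2 -0.4 -1. ] 17.493297946092
shift mm [ 53.  -66.6 133.1] units [ 0.88 -1.11  2.22] turn deg [ 1.9  2.1 -6.4] units [ 0.48  0.53 -1.61]
```

View pics/wrist9.png

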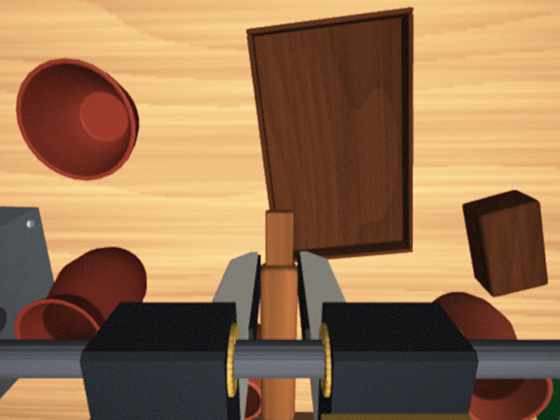

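View pics/scene9.png

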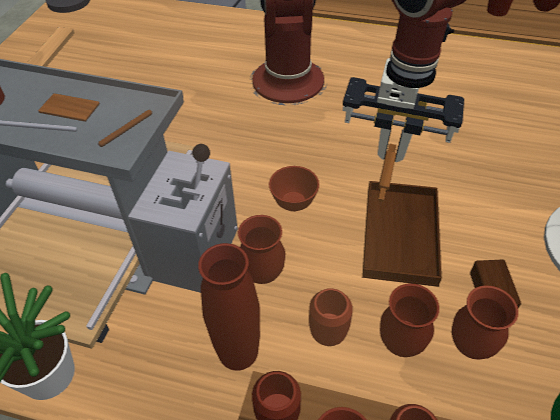

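Request:
drive_tool:
  commands: [1,0.24,-0.28,0,0.16,0.17,-0.4,1,0.24,-0.28,0,0.16,0.17,-0.4,1,0.24,-0.28,0.2,0.16,0.17,-0.4,1,0.24,-0.28,0.4,0,0,-0.4,1,0,0,0.6,0,0,0,1,0,0,0,0,0,0]

```text
time: 13.08
position: [413.9, 370.8, 119.9]
tool_rot: [0.668, 0.744, -0.001, -0.003]
ft_force: [-0.0, -0.4, 0.5]
finger_gap: 17.6
```

```bash
python3 -c "
from plan import *
rel([429,360,20],tool(95.7,0))"
```

```text
shift mm [-12.7  14.3  99.8] units [-0.21  0.24  1.66] turn deg [-0.3 -0.2  0.5] units [-0.07 -0.04  0.13]
```

Request:
drive_tool:
  commands: [1,-0.21,0.24,0.2,0,0,0,1,0,0,0.5,0,0,0,1,0,0,0.5,0,0,0,1,0,0,0,0,0,0]

```text
time: 13.58
position: [436.3, 359.3, 48.5]
tool_rot: [0.669, 0.743, 0.003, -0.001]
ft_force: [-0.2, -0.3, -0.2]
finger_gap: 17.5
```

```bash
python3 take.py 10 wrist scene;python3 -c "
from plan import *
rel([429,360,-25],tool(95.7,0))"
```

```text
13.575 [436.3 359.3  48.5] [ 0.6692  0.7431  0.0033 -0.0011] [-0.438  0.684 -0.457  1.814  0.425  0.735  0.551] [-0.2 -0.3 -0.2] 17.500585729872437
shift mm [-1.4 -8.9 75.8] units [-0.02 -0.15  1.26] turn deg [ 0.4 -0.6  0.3] units [ 0.11 -0.14  0.08]
```

View pics/wrist10.png

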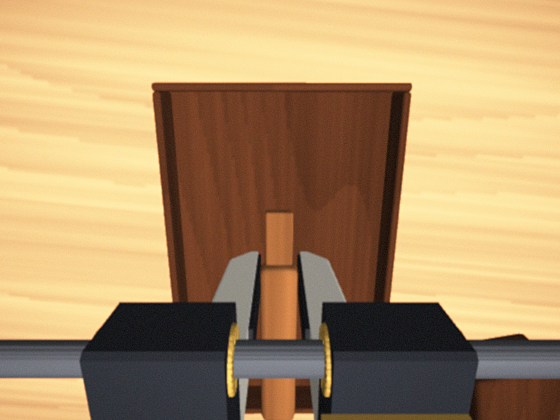

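View pics/scene10.png

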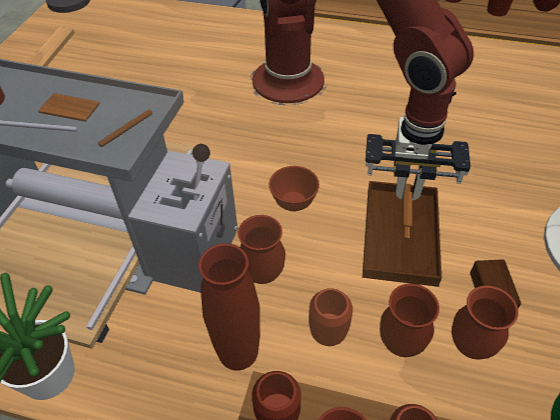

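Request:
drive_tool:
  commands: [1,0,-0.08,0.4,0,-0.1,0,1,0,-0.05,0.4,0,0,0,1,0,0,0.3,0,0,0,1,0,0,0,0,0,0]

```text
time: 14.18
position: [436.0, 365.2, -10.3]
tool_rot: [0.67, 0.742, 0.011, 0.002]
ft_force: [0.9, 0.9, -0.6]
finger_gap: 17.5
```

```bash
python3 -c "
from plan import *
rel([429,360,-29],tool(95.7,0))"
```

```text
shift mm [-4.6 -7.9 18.5] units [-0.08 -0.13  0.31] turn deg [ 1.1 -0.6  0.2] units [ 0.28 -0.16  0.04]
```

Request:
drive_tool:
  commands: [1,-0.05,-0.05,0.1,0.28,-0.1,0,1,0,0,0.08,0,0,0,1,0,0,0.06,0,0,0,1,0,0,0,0,0,0]

```text
time: 14.68
position: [435.4, 363.1, -23.4]
tool_rot: [0.67, 0.742, 0.003, -0.002]
ft_force: [-0.5, -0.1, -0.3]
finger_gap: 17.5
```

```bash
python3 take.py 11 scene side;python3 -c "
from plan import *
rel([429,360,-29],tool(95.7,0))
from h import *
crop(load('scene11'),350,120,480,300,3.3,'pics/s11.png')
crop(load('side11'),150,200,350,400,3,'pics/d11.png')"
```

```text
14.675 [435.4 363.1 -23.4] [ 0.6703  0.7421  0.0032 -0.0016] [-0.489  0.789 -0.388  1.852  0.495  0.591  0.483] [-0.5 -0.1 -0.3] 17.51064709271607
shift mm [-2.8 -6.7  5.8] units [-0.05 -0.11  0.1 ] turn deg [ 0.2 -0.4  0.1] units [ 0.04 -0.1   0.03]
```

View pics/s11.png

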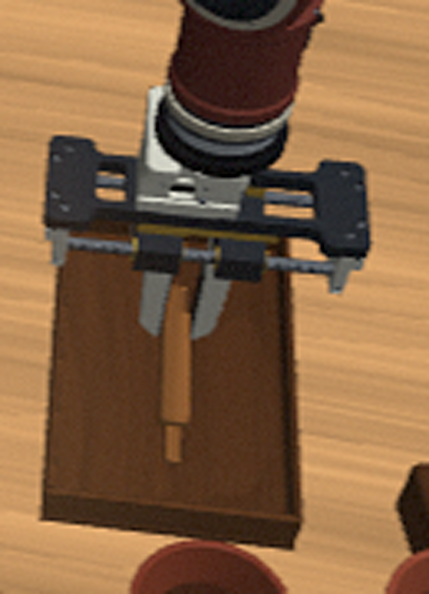

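View pics/d11.png

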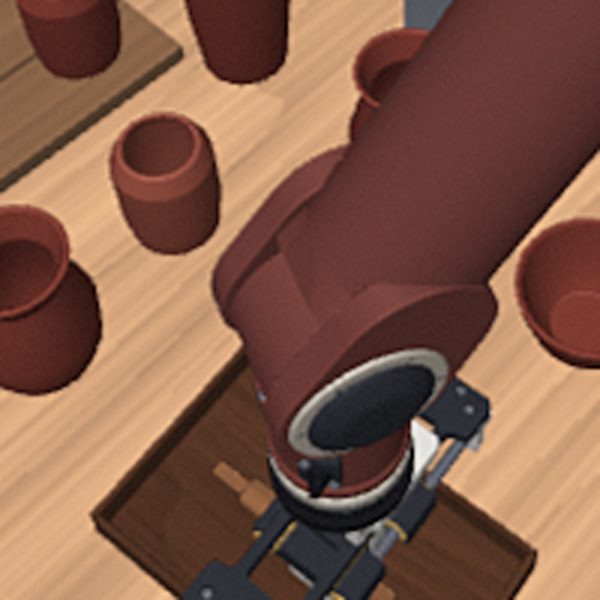

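Request:
drive_tool:
  commands: [1,0,0,0.05,0,0,0,1,0,0,0.05,0,0,0,1,0,0,0,0,0,0]

```text
time: 15.15
position: [435.4, 363.6, -29.4]
tool_rot: [0.67, 0.742, 0.004, -0.002]
ft_force: [-0.4, 0.4, -0.3]
finger_gap: 17.9
```

Request:
drive_tool:
  commands: [1,0,0,0.05,0,0,0,1,0,0,0,0,0,0]

```text
time: 15.4
position: [435.5, 363.8, -32.4]
tool_rot: [0.67, 0.742, 0.004, -0.002]
ft_force: [-0.5, -0.2, -0.6]
finger_gap: 17.6
```

Request:
drive_tool:
  commands: [1,0,0,0.04,0,0,0,1,0,0,0,0,0,0]

```text
time: 15.65
position: [435.8, 364.1, -32.0]
tool_rot: [0.67, 0.742, 0.004, -0.001]
ft_force: [0.2, 0.0, -0.5]
finger_gap: 17.3
```

Request:
drive_tool:
  commands: [0.4,0,0,0,0,0,0,0,0,0,0,0,0,0,0,0,0,0,0,0,0,0,0,0,0,0,0,0]

```text
time: 16.15
position: [435.9, 364.7, -32.4]
tool_rot: [0.67, 0.742, 0.005, -0.001]
ft_force: [0.0, 1.6, 0.6]
finger_gap: 45.9
```

Request:
drive_tool:
  commands: [0,0,0,-0.2,0,0,0,0,0,0,-0.6,0,0,0,0,0,0,-1,0,0,0,0,0,0,-1,0,0,0,0,0,0,-1,0,0,0,0,0,0,0,0,0,0]

```text
time: 16.9
position: [434.5, 362.1, 205.4]
tool_rot: [0.67, 0.742, 0.004, -0.001]
ft_force: [0.7, -0.0, -0.5]
finger_gap: 46.5
```

```bash
python3 take.py 12 scene side wrist; python3 -c "
from h import *
crop(load('scene12'),330,160,480,300,4,'pics/s12.png')"
```

```text
16.9 [434.5 362.1 205.4] [ 0.6699  0.7424  0.0041 -0.0008] [-0.372  0.504 -0.562  1.635  0.295  1.079  0.658] [ 0.7 -0.  -0.5] 46.50355647427304
```

View pics/s12.png

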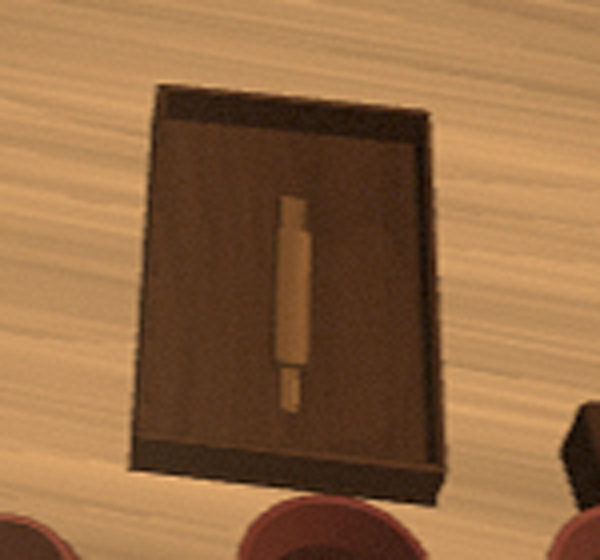

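View pics/wrist12.png

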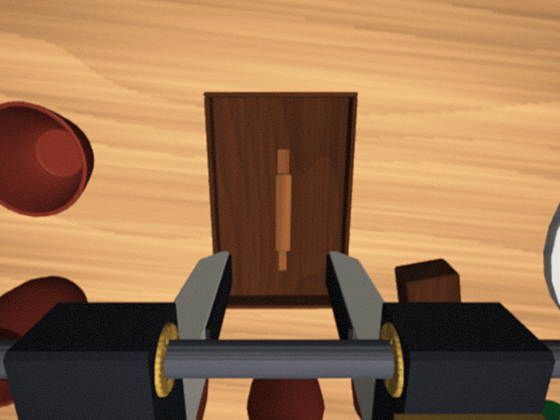

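```bash
cat >> plan.py <<'E'
def rows(p,R,n,grip,s=None):
    from scipy.spatial.transform import Slerp
    s=s or bot.read_state(); q=Ro.from_quat(s["tool_rot"]); sl=Slerp([0,1],Ro.concatenate([q,R])); p0=s["position"]
    for i in range(n):
        a,b=sl(i/n),sl((i+1)/n); d=a.inv().apply((np.asarray(p)-p0)/n)/60; r=(a.inv()*b).as_rotvec(degrees=True)/4
        print([grip]+d.round(2).tolist()+r.round(2).tolist())
def lean(L,az=-1.1): return tool(az,L)
E
python3 -c "
from plan import *
rows([567,50,330],tool(-1,0),25,0)
print(tool(-1,40).as_matrix().round(2))"
```

```text
[0, -0.21, 0.07, -0.09, -0.0, 0.0, 0.97]
[0, -0.21, 0.08, -0.09, -0.0, 0.0, 0.97]
[0, -0.2, 0.1, -0.09, -0.0, 0.0, 0.97]
[0, -0.2, 0.11, -0.09, -0.0, 0.0, 0.97]
[0, -0.19, 0.12, -0.09, -0.0, 0.0, 0.97]
[0, -0.18, 0.13, -0.09, -0.0, 0.0, 0.97]
[0, -0.17, 0.15, -0.09, -0.0, 0.0, 0.97]
[0, -0.16, 0.16, -0.09, -0.0, 0.0, 0.97]
[0, -0.15, 0.17, -0.09, -0.0, 0.0, 0.97]
[0, -0.14, 0.18, -0.09, -0.0, 0.0, 0.97]
[0, -0.12, 0.19, -0.09, -0.0, 0.0, 0.97]
[0, -0.11, 0.19, -0.09, -0.0, 0.0, 0.97]
[0, -0.1, 0.2, -0.09, -0.0, 0.0, 0.97]
[0, -0.08, 0.21, -0.09, -0.0, 0.0, 0.97]
[0, -0.07, 0.21, -0.09, -0.0, 0.0, 0.97]
[0, -0.05, 0.22, -0.09, -0.0, 0.0, 0.97]
[0, -0.04, 0.22, -0.09, -0.0, 0.0, 0.97]
[0, -0.03, 0.22, -0.09, -0.0, 0.0, 0.97]
[0, -0.01, 0.22, -0.09, -0.0, 0.0, 0.97]
[0, 0.01, 0.22, -0.09, -0.0, 0.0, 0.97]
[0, 0.02, 0.22, -0.09, -0.0, 0.0, 0.97]
[0, 0.04, 0.22, -0.09, -0.0, 0.0, 0.97]
[0, 0.05, 0.22, -0.09, -0.0, 0.0, 0.97]
[0, 0.07, 0.21, -0.09, -0.0, 0.0, 0.97]
[0, 0.08, 0.21, -0.09, -0.0, 0.0, 0.97]
[[ 1.   -0.02 -0.  ]
 [-0.01 -0.77 -0.64]
 [ 0.01  0.64 -0.77]]
```

Request:
drive_tool:
  commands: [-0.3,-0.2,0.1,-0.1,0,0,1,-0.3,-0.2,0.1,-0.1,0,0,1,-0.3,-0.2,0.1,-0.1,0,0,1,-0.3,-0.2,0.12,-0.1,0,0,1,-0.3,-0.18,0.13,-0.1,0,0,1,-0.3,-0.17,0.15,-0.1,0,0,1,-0.3,-0.16,0.16,-0.1,0,0,1,-0.3,-0.15,0.17,-0.1,0,0,1,-0.3,-0.14,0.18,-0.1,0,0,1,-0.3,-0.12,0.19,-0.1,0,0,1,-0.3,-0.1,0.2,-0.1,0,0,1,-0.3,-0.1,0.2,-0.1,0,0,1]

```text
time: 18.55
position: [506.2, 199.6, 271.9]
tool_rot: [0.926, 0.379, -0.007, 0.002]
ft_force: [0.8, 0.3, 0.1]
finger_gap: 60.8
```

Request:
drive_tool:
  commands: [-0.3,-0.08,0.22,-0.1,0,0,1,-0.3,-0.07,0.22,-0.1,0,0,1,-0.3,-0.05,0.22,-0.1,0,0,1,-0.3,-0.04,0.22,-0.1,0,0,1,-0.3,-0.03,0.22,-0.1,0,0,1,-0.3,0,0.22,-0.1,0,0,1,-0.3,0,0.22,-0.1,0,0,1,-0.3,0.02,0.22,-0.1,0,0,1,-0.3,0.04,0.22,-0.1,0,0,1,-0.3,0.05,0.22,-0.1,0,0,1,-0.3,0.07,0.22,-0.1,0,0,1,-0.3,0.08,0.22,-0.1,0,0,1]

```text
time: 20.05
position: [567.8, 37.7, 349.3]
tool_rot: [0.998, -0.059, -0.006, 0.004]
ft_force: [0.4, -0.4, 0.8]
finger_gap: 60.3
```

```bash
python3 -c "
from plan import *
s=bot.read_state();print(s['joint_positions'].round(2))
rel([567,50,330],tool(-1,0))
rel([567,50,330],tool(-1,40))
rows([567,50,320],tool(-1,40),11,0)"
```

```text
[-0.06  0.38 -0.08  1.35  0.03  1.42 -0.26]
shift mm [ -2.  -12.3  19.2] units [-0.03 -0.21  0.32] turn deg [ 0.5  0.7 -5.8] units [ 0.12  0.17 -1.45]
shift mm [ -2.  -12.3  19.2] units [-0.03 -0.21  0.32] turn deg [-39.4   3.4  -5.3] units [-9.86  0.85 -1.33]
[0, -0.0, -0.02, 0.04, -0.9, 0.08, -0.12]
[0, -0.0, -0.02, 0.04, -0.9, 0.08, -0.12]
[0, -0.0, -0.02, 0.04, -0.9, 0.08, -0.12]
[0, -0.0, -0.03, 0.04, -0.9, 0.08, -0.12]
[0, -0.0, -0.03, 0.04, -0.9, 0.08, -0.12]
[0, -0.0, -0.03, 0.04, -0.9, 0.08, -0.12]
[0, -0.0, -0.03, 0.03, -0.9, 0.08, -0.12]
[0, -0.0, -0.04, 0.03, -0.9, 0.08, -0.12]
[0, -0.0, -0.04, 0.03, -0.9, 0.08, -0.12]
[0, -0.0, -0.04, 0.03, -0.9, 0.08, -0.12]
[0, -0.0, -0.04, 0.02, -0.9, 0.08, -0.12]
```

Request:
drive_tool:
  commands: [-0.3,0,-0.02,0.04,-0.9,0.08,-0.12,-0.3,0,-0.02,0.04,-0.9,0.08,-0.12,-0.3,0,-0.02,0.04,-0.9,0.08,-0.12,-0.3,0,-0.03,0.04,-0.9,0.08,-0.12,-0.3,0,-0.03,0.04,-0.9,0.08,-0.12,-0.3,0,-0.03,0.04,-0.9,0.08,-0.12,-0.3,0,-0.03,0.03,-0.9,0.08,-0.12,-0.3,0,-0.04,0.03,-0.9,0.08,-0.12,-0.3,0,-0.04,0.03,-0.9,0.08,-0.12,-0.3,0,-0.04,0.03,-0.9,0.08,-0.12,-0.3,0,-0.04,0.02,-0.9,0.08,-0.12,-0.3,0,0,0,0,0,0]

```text
time: 21.55
position: [570.8, 43.1, 322.1]
tool_rot: [0.935, -0.024, 0.003, 0.353]
ft_force: [0.2, 0.7, -0.4]
finger_gap: 60.4
```

```bash
python3 take.py 13 scene side wrist; python3 -c "
from plan import *
rel([567,32.6,301],tool(-1,40))"
```

```text
21.55 [570.8  43.1 322.1] [ 0.9352 -0.0241  0.0029  0.3533] [-0.504  0.557  0.032  1.38   0.606  1.591 -0.635] [ 0.2  0.7 -0.4] 60.3630678633726
shift mm [-4.7 -9.  22.9] units [-0.08 -0.15  0.38] turn deg [ 1.4  0.6 -2. ] units [ 0.34  0.14 -0.5 ]
```

View pics/wrist13.png

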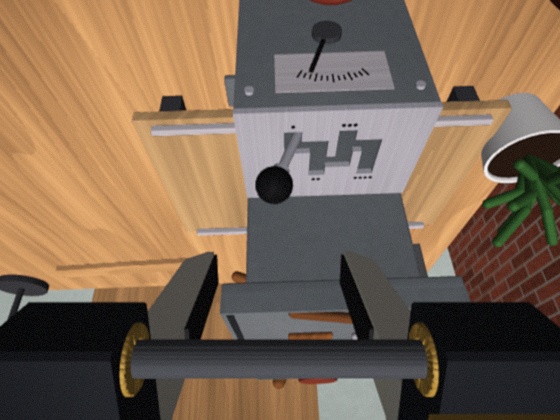

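View pics/side13.png

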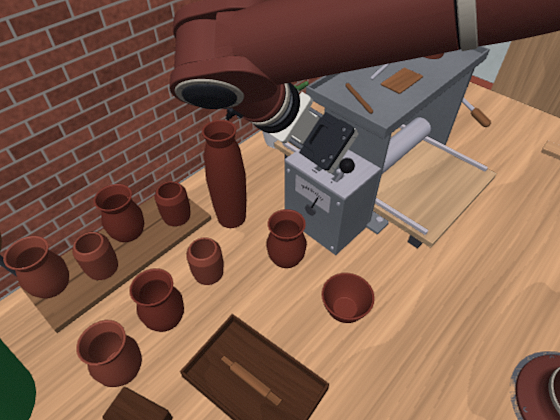

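View pics/scene13.png

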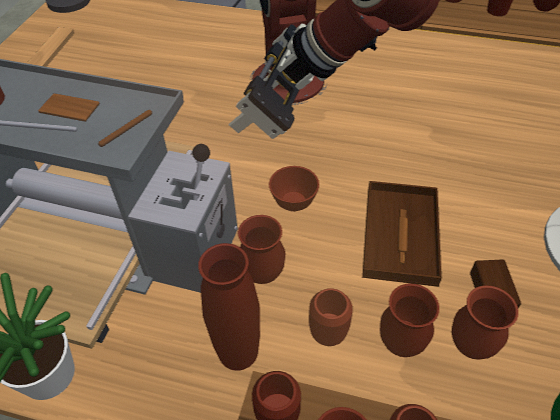

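```bash
python3 -c "
from h import *
from plan import Ro
W=load('wrist13');S=load('scene13');s=W['s'];R=Ro.from_quat(s['tool_rot']).as_matrix()
print('knob pred in wrist',proj(W,[567,-15.1,244.5]),'obs 274,184; scene',proj(S,[567,-15.1,244.5]))
for b in (0,37):
  for g in (-30,30):
    X=s['position']+R@np.array([g,0,-b]); print(b,g,X.round(0),proj(W,X).round(0),proj(S,X).round(0))
K=R.T@(np.array([567,-15.1,244.5])-s['position']); print('knob in tool',K)
crop(S,210,90,320,170,7,'pics/s13c.png')
crop(W,140,240,420,420,2.8,'pics/w13c.png')
"
```

```text
knob pred in wrist [274.83909762 184.40033891] obs 274,184; scene [200.71923715 151.12174101]
0 -30 [541.  44. 321.] [228. 235.] [233. 113.]
0 30 [601.  42. 323.] [329. 235.] [220. 136.]
37 -30 [541.  69. 349.] [218. 262.] [246. 102.]
37 30 [601.  66. 350.] [339. 262.] [233. 125.]
knob in tool [-3.00857596 -7.47243775 96.68721559]
```

View pics/s13c.png

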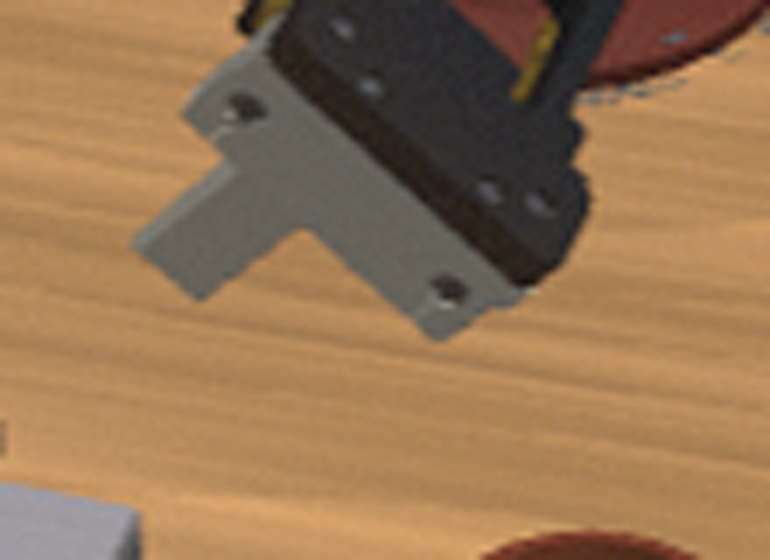

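View pics/w13c.png

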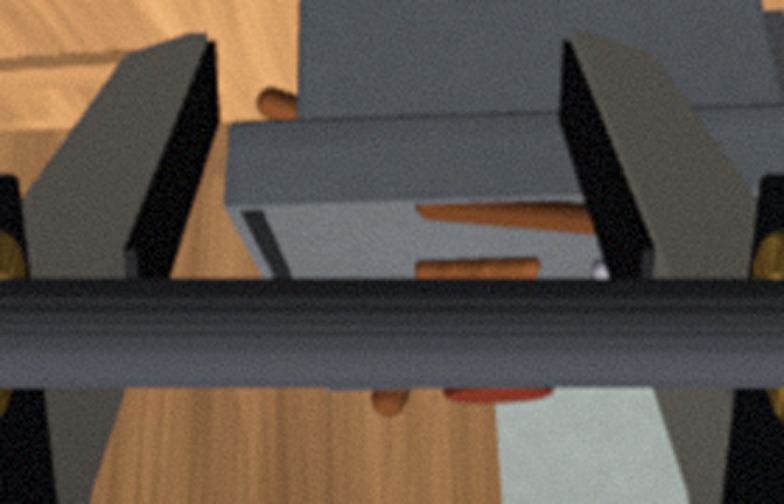

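Request:
drive_tool:
  commands: [-0.3,-0.04,-0.1,0.2,0.17,0.07,-0.25,-0.3,-0.04,-0.08,0.3,0.17,0.07,-0.25,-0.3,0,0,0.4,0,0,0,-0.3,0,0,0,0,0,0]

```text
time: 22.2
position: [568.2, 9.6, 278.9]
tool_rot: [0.94, -0.014, 0.006, 0.34]
ft_force: [-0.3, 0.2, 1.2]
finger_gap: 60.2
```

```bash
cat > knob.py <<'E'
from plan import *
GATE=np.array([620.3,-32.5]);YAW=-1.1
def knob(x,y):
    v=np.array([x,y,97.]);v*=155/np.linalg.norm(v); c,s=np.cos(np.radians(YAW)),np.sin(np.radians(YAW))
    return np.array([GATE[0]+c*v[0]-s*v[1],GATE[1]+s*v[0]+c*v[1],100+v[2]])
def go(x,y,L=40,back=56,az=-1,off=(0,0,0)):
    R=tool(az,L); return rel(knob(x,y)+back*R.apply([0,0,1])+np.array(off),R)
E
python3 -c "
from knob import *
print(knob(-36,11)); go(-36,11)"; python3 take.py 14 wrist side
```

```text
[566.99540475 -15.08682174 244.5005237 ]
shift mm [-1.5 -2.7 98.3] units [-0.02 -0.05  1.64] turn deg [-0.3 -0.1 -0.7] units [-0.07 -0.02 -0.18]
22.2 [568.2   9.6 278.9] [ 0.9404 -0.0138  0.0059  0.3398] [-0.449  0.545  0.028  1.51   0.615  1.44  -0.646] [-0.3  0.2  1.2] 60.21585530073429
```

View pics/wrist14.png

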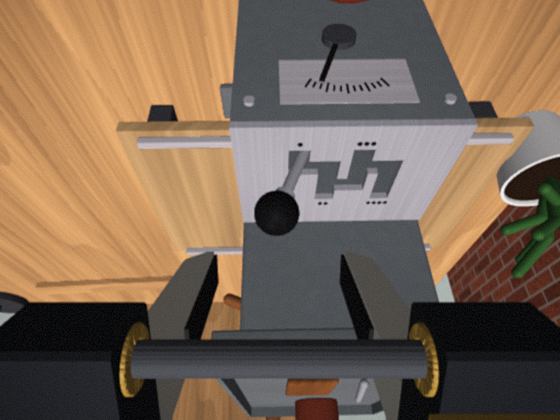

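Ball at (277,213), between the fingers' planes; advance along tool z.

Request:
drive_tool:
  commands: [-0.3,-0.02,-0.05,0.4,0,0,-0.1,-0.3,0,0,0.4,0,0,0,-0.3,0,0,0.3,0,0,0,-0.3,0,0,0,0,0,0]

```text
time: 22.8
position: [572.8, -23.8, 229.8]
tool_rot: [0.942, -0.009, 0.012, 0.335]
ft_force: [-0.2, 0.2, 0.3]
finger_gap: 60.3
```

```bash
python3 -c "
from knob import *
go(-36,11)"; python3 take.py 15 wrist side
```

```text
shift mm [-6.3  3.5 39. ] units [-0.11  0.06  0.65] turn deg [-0.8 -0.9 -0.5] units [-0.21 -0.24 -0.12]
22.8 [572.8 -23.8 229.8] [ 0.942  -0.0093  0.0123  0.3353] [-0.401  0.568  0.037  1.614  0.648  1.29  -0.679] [-0.2  0.2  0.3] 60.28307575633179
```

View pics/wrist15.png

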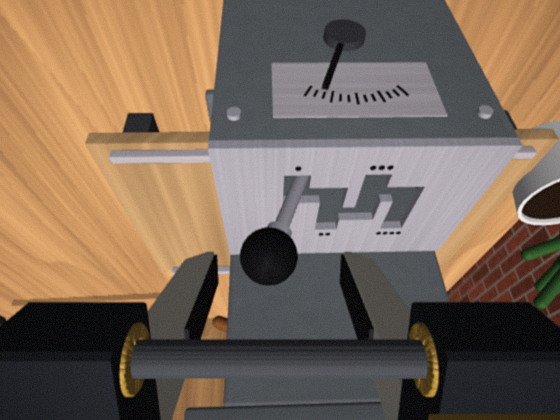

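View pics/side15.png

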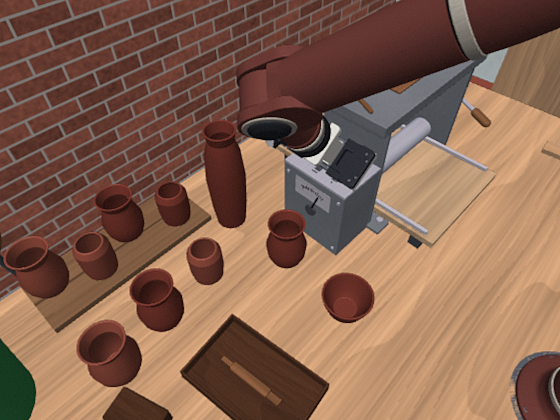

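Request:
drive_tool:
  commands: [-0.3,-0.12,0.06,0.1,-0.2,-0.24,-0.1,-0.3,0,0,0.3,0,0,0,-0.3,0,0,0.2,0,0,0,-0.3,0,0,0,0,0,0]

```text
time: 23.4
position: [567.5, -45.9, 205.8]
tool_rot: [0.94, -0.007, 0.006, 0.34]
ft_force: [-0.0, 0.1, 0.5]
finger_gap: 60.8
```

```bash
python3 -c "
from knob import *
go(-36,11)"; python3 take.py 16 wrist scene;python3 -c "
from h import *
crop(load('scene16'),130,80,300,210,4.6,'pics/s16c.png')"
```

```text
shift mm [-0.5  1.3  6.5] units [-0.01  0.02  0.11] turn deg [-0.2 -0.4 -0. ] units [-0.05 -0.09 -0.01]
23.4 [567.5 -45.9 205.8] [ 0.9402 -0.0073  0.0061  0.3404] [-0.378  0.586  0.046  1.667  0.671  1.231 -0.694] [-0.   0.1  0.5] 60.82761423031423
```

View pics/wrist16.png

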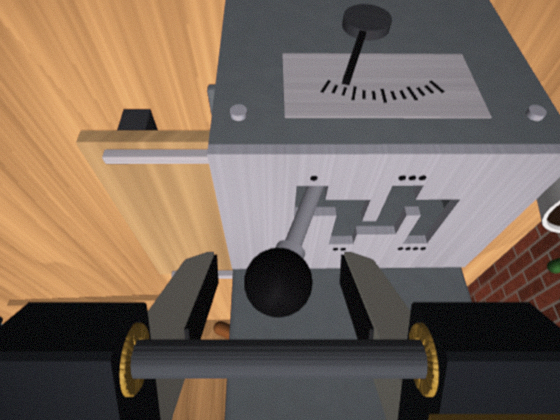

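View pics/s16c.png

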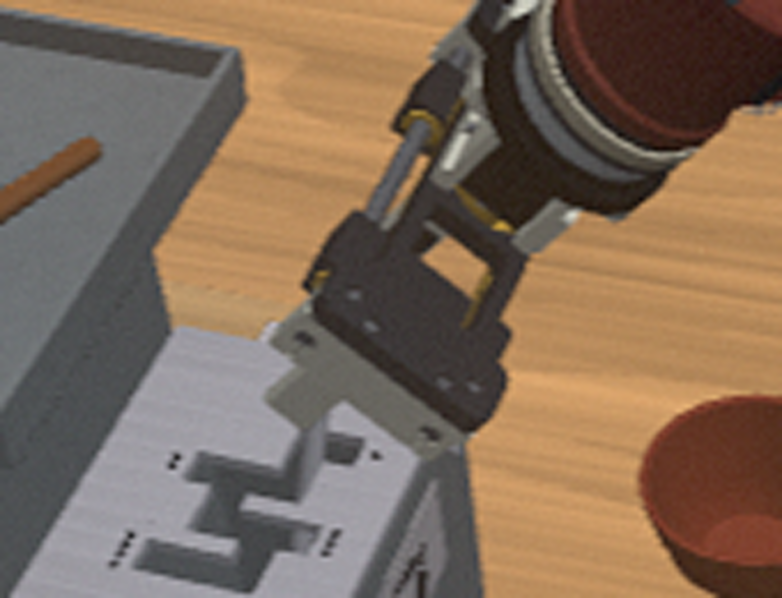

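Request:
drive_tool:
  commands: [-0.3,0,0.02,0.12,0,0,0,0.3,0,0,0,0,0,0,1,0,0,0,0,0,0,1,0,0,0,0,0,0,1,0,0,0,0,0,0]

```text
time: 24.12
position: [568.1, -49.9, 202.1]
tool_rot: [0.941, -0.007, 0.007, 0.34]
ft_force: [-1.9, 1.2, 0.6]
finger_gap: 30.7
```

```bash
python3 -c "
from knob import *
go(-36,11)"
```

```text
shift mm [-1.1  0.6  1.1] units [-0.02  0.01  0.02] turn deg [-0.3 -0.5 -0. ] units [-0.07 -0.13 -0.01]
```

```bash
python3 -c "
from knob import *
for p in [(-36,11),(-28,11),(-20,11),(-12,11),(-12,0),(-12,-11),(0,-11),(12,-11),(12,0),(12,11),(24,11),(36,11),(12,11),(12,27)]: print(p,knob(*p).round(1))
go(-24,11);go(-12,11)"
```

```text
(-36, 11) [567.  -15.1 244.5]
(-28, 11) [577.9 -14.9 248. ]
(-20, 11) [589.5 -14.8 250.9]
(-12, 11) [601.7 -14.8 252.9]
(-12, 0) [601.3 -32.1 253.8]
(-12, -11) [601.1 -49.5 252.9]
(0, -11) [620. -50. 254.]
(12, -11) [638.9 -50.2 252.9]
(12, 0) [639.3 -32.9 253.8]
(12, 11) [639.5 -15.5 252.9]
(24, 11) [657.6 -16.3 249.6]
(36, 11) [674.2 -17.1 244.5]
(12, 11) [639.5 -15.5 252.9]
(12, 27) [639.4   8.4 248.3]
shift mm [15.7  3.4 -2.8] units [ 0.26  0.06 -0.05] turn deg [-0.3 -0.5 -0. ] units [-0.07 -0.13 -0.01]
shift mm [33.8  5.1 -5.2] units [ 0.56  0.09 -0.09] turn deg [-0.3 -0.5 -0. ] units [-0.07 -0.13 -0.01]
```

Request:
drive_tool:
  commands: [1,0.13,0.03,-0.02,0,0,0,1,0.13,0.03,-0.02,0,0,0,1,0,0,0,0,0,0]

```text
time: 24.5
position: [575.5, -51.0, 205.6]
tool_rot: [0.94, -0.007, -0.003, 0.341]
ft_force: [-0.4, 0.2, 1.0]
finger_gap: 30.5
```

```bash
python3 -c "
from knob import *
go(-12,11)"
```

```text
shift mm [26.2  2.3 -3.8] units [ 0.44  0.04 -0.06] turn deg [-0.2  0.6  0.3] units [-0.04  0.14  0.08]
```

Request:
drive_tool:
  commands: [1,0.22,0.02,-0.03,0,0,0,1,0.22,0.02,-0.03,0,0.1,0,1,0,0,0,0,0,0]

```text
time: 24.88
position: [592.5, -52.4, 211.2]
tool_rot: [0.939, -0.008, -0.01, 0.344]
ft_force: [0.6, 0.1, 0.5]
finger_gap: 30.6
```

```bash
python3 -c "
from knob import *
go(-12,11)"; python3 take.py 17 wrist
```

```text
shift mm [ 9.2 -2.1 -0.3] units [ 0.15 -0.04 -0.01] turn deg [0.2 1.4 0.5] units [0.05 0.36 0.13]
24.875 [592.5 -52.4 211.2] [ 0.939  -0.0083 -0.0102  0.3437] [-0.35   0.63   0.048  1.564  0.654  1.292 -0.624] [0.6 0.1 0.5] 30.584564981061792
```

View pics/wrist17.png

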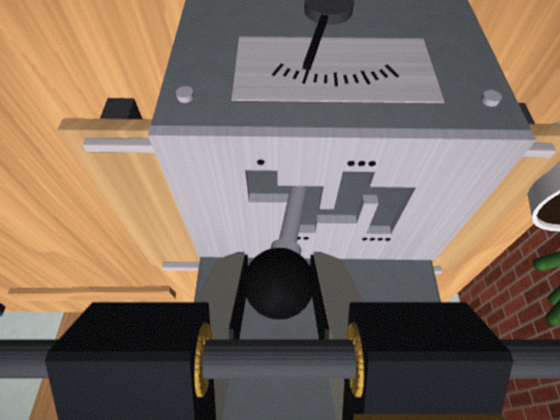

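Request:
drive_tool:
  commands: [1,0.15,-0.03,0,0,0.35,0.1,1,0.1,0,0,0,0,0,1,0,0,0,0,0,0]

```text
time: 25.3
position: [599.9, -53.1, 211.8]
tool_rot: [0.938, -0.009, -0.005, 0.347]
ft_force: [-1.2, 1.0, 2.2]
finger_gap: 30.7
```

```bash
cat >> knob.py <<'E'
def where(back=56):
    s=bot.read_state(); R=Ro.from_quat(s["tool_rot"]); G=s["position"]-back*R.apply([0,0,1]); c,sn=np.cos(np.radians(YAW)),np.sin(np.radians(YAW))
    d=G-np.array([*GATE,100]); x=c*d[0]+sn*d[1]; y=-sn*d[0]+c*d[1]
    print("t",round(s["time"],2),"G",G.round(1),"stem x,y est",round(97*x/d[2],1),round(97*y/d[2],1),"r",np.linalg.norm(d).round(1),"F",s["ft_force"].round(1),"gap",round(s["finger_gap"],1))
E
python3 -c "
from knob import *
where();go(-12,11);go(-12,-11)"
```

```text
t 25.3 G [600.8 -16.7 254.3] stem x,y est -12.4 9.7 r 156.3 F [-1.2  1.   2.2] gap 30.7
shift mm [ 1.8 -3.  -0.2] units [ 0.03 -0.05 -0.  ] turn deg [0.6 0.9 0.2] units [0.15 0.23 0.06]
shift mm [ 1.8 23.3 22.4] units [0.03 0.39 0.37] turn deg [0.6 0.9 0.2] units [0.15 0.23 0.06]
```

Request:
drive_tool:
  commands: [1,0.02,0.15,0.15,0.1,0.2,0,1,0,0.15,0.14,0,0,0,1,0,0.12,0.12,0,0,0,1,0,0,0,0,0,0]

```text
time: 25.8
position: [600.5, -85.8, 210.7]
tool_rot: [0.94, -0.005, 0.003, 0.342]
ft_force: [-1.8, -1.1, -0.1]
finger_gap: 30.9
```

```bash
python3 -c "
from knob import *
where();go(-12,-11)"
```

```text
t 25.8 G [600.4 -49.8 253.6] stem x,y est -12.3 -11.1 r 155.8 F [-1.8 -1.1 -0.1] gap 30.9
shift mm [ 0.5 -0.7  0.3] units [ 0.01 -0.01  0.01] turn deg [ 0.  -0.1  0.3] units [ 0.   -0.03  0.08]
```

```bash
python3 take.py 18 wrist scene;python3 -c "
from h import *
crop(load('scene18'),120,80,290,220,4.6,'pics/s18c.png')
from knob import *
go(0,-11);go(12,-11)"
```

```text
25.8 [600.5 -85.8 210.7] [ 0.9397 -0.0053  0.0031  0.342 ] [-0.306  0.615  0.059  1.596  0.686  1.225 -0.604] [-1.8 -1.1 -0.1] 30.88468041767919
shift mm [19.5  0.2 -0.1] units [ 0.32  0.   -0.  ] turn deg [ 0.1 -0.1  0.3] units [ 0.01 -0.03  0.08]
shift mm [38.4 -0.6  0.9] units [ 0.64 -0.01  0.02] turn deg [ 0.1 -0.1  0.3] units [ 0.01 -0.03  0.08]
```

View pics/wrist18.png

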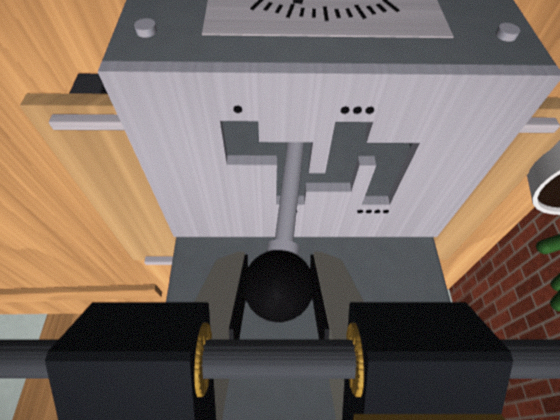

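View pics/s18c.png

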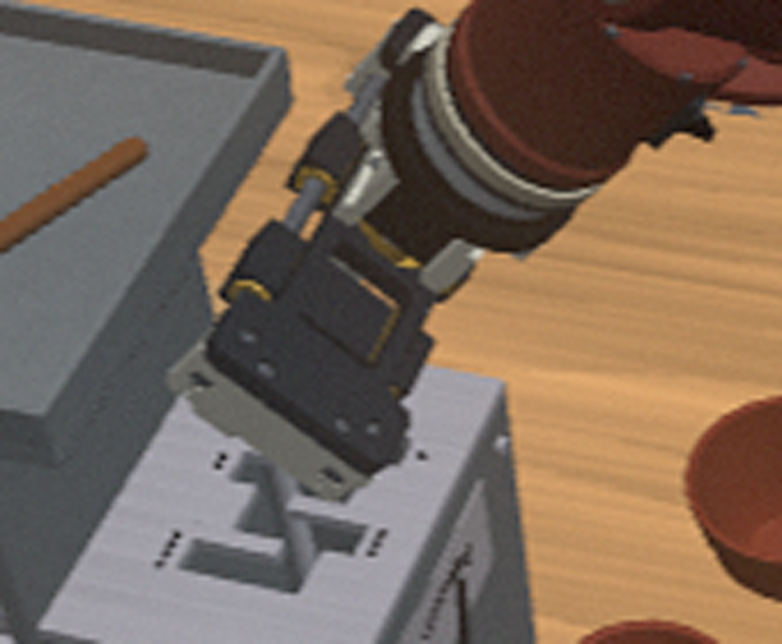

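```bash
python3 -c "
from h import *
from knob import *
W=load('wrist18');S=load('scene18')
def g2w(x,y,z):
  c,s=np.cos(np.radians(YAW)),np.sin(np.radians(YAW)); return np.array([GATE[0]+c*x-s*y,GATE[1]+s*x+c*y,z])
for n,x,y,z in [('stem',-12,-11,200),('stem194',-12*94/100,-11*.94,194),('low',-12*.6,-11*.6,160),('slot2 home',-12,-27,200),('lane1',-12,11,200),('slot1h',-36,27,200),('lanein s3',12,-11,200),('s3h',12,27,200),('s4h',36,-27,200)]:
  print(n,proj(W,g2w(x,y,z)).round(0),((proj(S,g2w(x,y,z))-[120,80])*4.6).round(0))
"
```

```text
stem [294. 181.] [282. 468.]
stem194 [295. 171.] [285. 480.]
low [300. 119.] [303. 546.]
slot2 home [292. 199.] [245. 460.]
lane1 [296. 152.] [334. 479.]
slot1h [241. 127.] [395. 444.]
lanein s3 [341. 181.] [258. 512.]
s3h [354. 127.] [350. 531.]
s4h [380. 199.] [195. 549.]
```

Request:
drive_tool:
  commands: [1,0.22,0,0,0,0.1,0,1,0.24,0,0,0,0.1,0,1,0.2,0,0,0,0.1,0,1,0,0,0,0,0,0]

```text
time: 26.4
position: [629.5, -88.0, 211.1]
tool_rot: [0.938, -0.003, -0.001, 0.347]
ft_force: [-0.8, -0.9, 0.5]
finger_gap: 30.4
```

```bash
python3 -c "
from knob import *
where();go(12,-11)"
```

```text
t 26.4 G [629.7 -51.6 253.6] stem x,y est 6.2 -11.9 r 155.1 F [-0.8 -0.9  0.5] gap 30.4
shift mm [ 9.4 -2.2 -0.4] units [ 0.16 -0.04 -0.01] turn deg [0.6 0.2 0.7] units [0.15 0.05 0.17]
```

Request:
drive_tool:
  commands: [1,0.16,-0.03,0,0.1,0.1,0.1,1,0.06,0,0,0,0,0,1,0,0,0,0,0,0]

```text
time: 26.78
position: [637.4, -88.0, 210.1]
tool_rot: [0.938, -0.006, -0.003, 0.346]
ft_force: [-3.2, -0.4, 2.8]
finger_gap: 30.5
```

```bash
python3 -c "
from knob import *
where();go(12,-11);go(12,11)"
```

```text
t 26.77 G [637.9 -51.7 252.7] stem x,y est 11.4 -12.0 r 154.9 F [-3.2 -0.4  2.8] gap 30.5
shift mm [ 1.5 -1.5 -1.1] units [ 0.02 -0.02 -0.02] turn deg [0.5 0.6 0.5] units [0.12 0.14 0.11]
shift mm [  1.7 -27.9 -23.6] units [ 0.03 -0.46 -0.39] turn deg [0.5 0.6 0.5] units [0.12 0.14 0.11]
```

Now outward in slot 3 to the outer lane (12, 11).

Request:
drive_tool:
  commands: [1,0.02,-0.16,-0.14,0.1,0.1,0.1,1,0.01,-0.16,-0.14,0,0,0,1,0,-0.15,-0.13,0,0,0,1,0,0,0,0,0,0]

```text
time: 27.28
position: [638.3, -51.6, 210.0]
tool_rot: [0.939, -0.009, -0.0, 0.345]
ft_force: [-4.3, 1.8, 2.2]
finger_gap: 30.4
```

```bash
python3 -c "
from knob import *
where();go(12,11);go(36,11)"
```

```text
t 27.27 G [638.7 -15.4 252.7] stem x,y est 11.5 11.1 r 154.8 F [-4.3  1.8  2.2] gap 30.4
shift mm [ 1.2 -0.2 -0. ] units [ 0.02 -0.   -0.  ] turn deg [0.4 0.4 0. ] units [0.09 0.1  0.  ]
shift mm [35.9 -4.9  7.1] units [ 0.6  -0.08  0.12] turn deg [0.4 0.4 0. ] units [0.09 0.1  0.  ]
```

Request:
drive_tool:
  commands: [1,0.22,-0.02,0.02,0,0.2,0,1,0.24,-0.02,0.04,0,0.2,0,1,0.2,-0.03,0.05,0,0.2,0,1,0,0,0,0,0,0]

```text
time: 27.78
position: [671.0, -51.8, 204.8]
tool_rot: [0.938, -0.003, 0.011, 0.347]
ft_force: [-0.6, -2.0, -1.3]
finger_gap: 30.5
```

```bash
python3 -c "
from knob import *
where();go(36,11)"; python3 take.py 19 wrist scene side; python3 -c "
from h import *
crop(load('side19'),200,80,400,260,4,'pics/d19c.png')"
```

```text
t 27.77 G [669.9 -15.4 247.3] stem x,y est 32.4 11.9 r 156.4 F [-0.6 -2.  -1.3] gap 30.5
shift mm [ 3.2 -1.1  3.3] units [ 0.05 -0.02  0.06] turn deg [ 0.5 -1.1  0.2] units [ 0.14 -0.28  0.06]
27.775 [671.  -51.8 204.8] [ 0.938  -0.003   0.0114  0.3465] [-0.325  0.732  0.055  1.376  0.672  1.31  -0.56 ] [-0.6 -2.  -1.3] 30.454813943765195
```

View pics/wrist19.png

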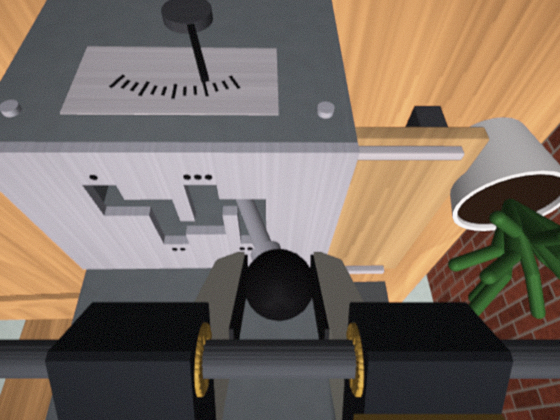

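View pics/d19c.png

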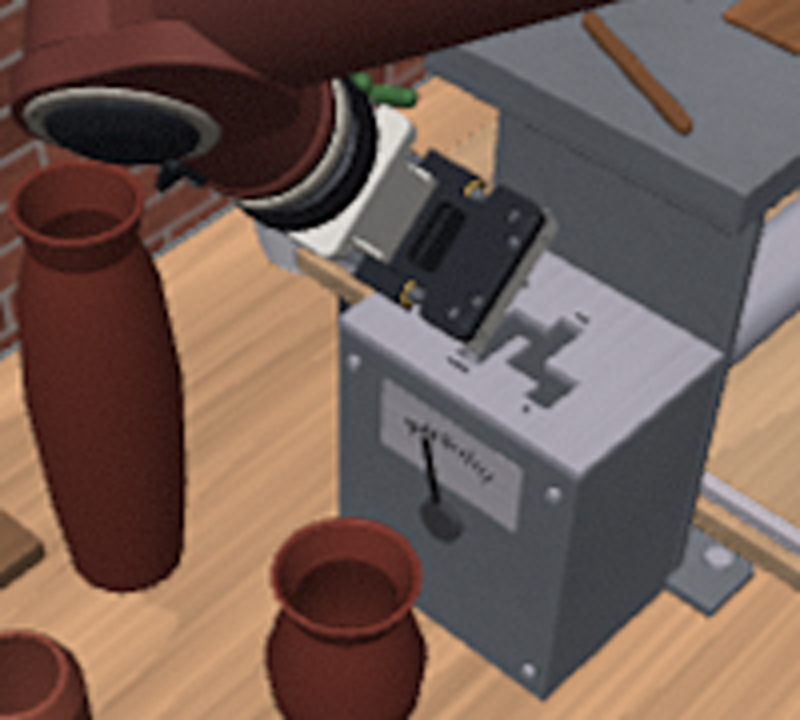

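View pics/scene19.png

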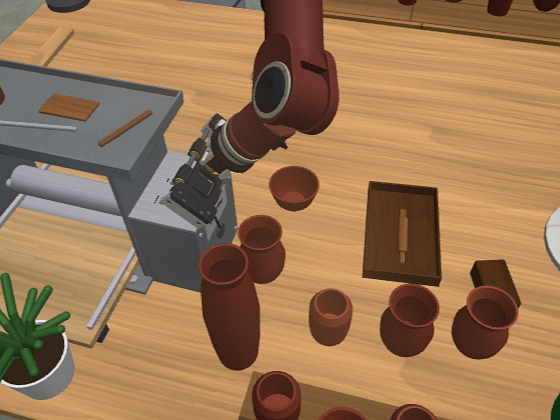

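Request:
drive_tool:
  commands: [1,0.1,-0.02,0.06,0.1,-0.25,0,1,0.08,0,0.02,0,0,0,1,0,0,0,0,0,0]

```text
time: 28.3
position: [676.8, -52.2, 201.5]
tool_rot: [0.939, -0.007, -0.003, 0.343]
ft_force: [-1.9, -1.7, 1.5]
finger_gap: 30.8
```

```bash
python3 -c "
from knob import *
where();go(36,11);go(36,-11)"
```

```text
t 28.3 G [677.4 -16.1 244.3] stem x,y est 38.2 11.7 r 156.1 F [-1.9 -1.7  1.5] gap 30.8
shift mm [-2.6  0.9  0.5] units [-0.04  0.01  0.01] turn deg [0.1 0.6 0.4] units [0.02 0.14 0.1 ]
shift mm [-2.7 25.9 21.6] units [-0.05  0.43  0.36] turn deg [0.1 0.6 0.4] units [0.02 0.14 0.1 ]
```

Request:
drive_tool:
  commands: [1,-0.02,0.15,0.13,0,0.1,0,1,-0.01,0.15,0.13,0,0,0,1,0,0.1,0.08,0,0,0,1,0,0,0,0,0,0]

```text
time: 28.8
position: [677.8, -73.8, 201.5]
tool_rot: [0.942, -0.002, 0.005, 0.335]
ft_force: [-2.4, -2.0, 1.6]
finger_gap: 30.6
```

```bash
python3 -c "
from knob import *
where();go(36,11)"; python3 take.py 20 wrist
```

```text
t 28.8 G [677.3 -38.5 244.9] stem x,y est 38.2 -3.3 r 155.8 F [-2.4 -2.   1.6] gap 30.6
shift mm [ -3.5 -16.  -13.2] units [-0.06 -0.27 -0.22] turn deg [-0.9 -0.5  0.6] units [-0.21 -0.12  0.14]
28.8 [677.8 -73.8 201.5] [ 0.9422 -0.0022  0.0053  0.3351] [-0.277  0.735  0.048  1.361  0.66   1.293 -0.512] [-2.4 -2.   1.6] 30.626560819510253
```

View pics/wrist20.png

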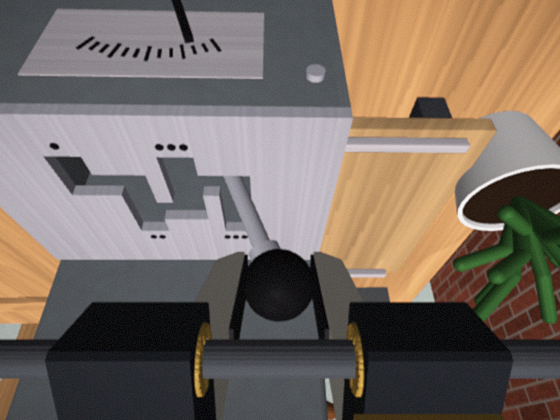

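Request:
drive_tool:
  commands: [1,-0.03,-0.14,-0.12,-0.1,0,0.05,1,-0.02,-0.14,-0.12,-0.1,0,0.05,1,0,-0.05,-0.04,0,0,0,1,0,0,0,0,0,0]

```text
time: 29.35
position: [677.2, -48.9, 201.1]
tool_rot: [0.939, -0.005, 0.008, 0.344]
ft_force: [-0.3, -3.3, -1.0]
finger_gap: 30.7
```

```bash
python3 -c "
from knob import *
where();go(36,11);go(24,11);go(13,11)"
```

```text
t 29.35 G [676.5 -12.7 243.8] stem x,y est 37.7 14.1 r 155.6 F [-0.3 -3.3 -1. ] gap 30.7
shift mm [-3.   3.6  2.3] units [-0.05  0.06  0.04] turn deg [ 0.3 -0.7  0.1] units [ 0.07 -0.18  0.03]
shift mm [-19.5   6.5  -2.3] units [-0.32  0.11 -0.04] turn deg [ 0.3 -0.7  0.1] units [ 0.07 -0.18  0.03]
shift mm [-35.9   8.2  -5.4] units [-0.6   0.14 -0.09] turn deg [ 0.3 -0.7  0.1] units [ 0.07 -0.18  0.03]
```

Request:
drive_tool:
  commands: [1,-0.08,0.07,0.04,0,-0.2,0,1,-0.22,0.03,-0.03,0,-0.2,0,1,-0.12,0.02,-0.03,0,-0.1,0,1,0,0,0,0,0,0]

```text
time: 29.85
position: [659.8, -49.9, 208.0]
tool_rot: [0.94, -0.01, 0.002, 0.34]
ft_force: [-0.4, -0.1, -1.0]
finger_gap: 30.4
```

```bash
python3 -c "
from knob import *
where();go(13,11)"
```

```text
t 29.85 G [660.  -14.1 251.1] stem x,y est 25.3 12.3 r 157.3 F [-0.4 -0.1 -1. ] gap 30.4
shift mm [-18.7   2.8  -0.2] units [-0.31  0.05 -0.  ] turn deg [-0.2  0.2 -0.1] units [-0.06  0.05 -0.03]
```

Request:
drive_tool:
  commands: [1,-0.2,0.03,0,0,-0.1,0,1,-0.15,0.02,0,0,-0.1,0,1,0,0,0,0,0,0]

```text
time: 30.22
position: [645.3, -49.3, 211.9]
tool_rot: [0.941, -0.011, 0.004, 0.338]
ft_force: [-0.0, -2.1, -2.7]
finger_gap: 30.7
```

```bash
python3 -c "
from knob import *
where();go(13,11)"
```

```text
t 30.23 G [645.3 -13.7 255.1] stem x,y est 15.4 12.0 r 158.3 F [-0.  -2.1 -2.7] gap 30.7
shift mm [-4.2  0.5  3.1] units [-0.07  0.01  0.05] turn deg [-0.5 -0.  -0.3] units [-0.13 -0.   -0.08]
```

Request:
drive_tool:
  commands: [1,-0.08,0.02,0.05,-0.1,0,0,1,0,0,0,0,0,0]

```text
time: 30.48
position: [643.9, -50.5, 212.5]
tool_rot: [0.94, -0.01, 0.009, 0.34]
ft_force: [1.0, -1.5, -3.3]
finger_gap: 30.6
```

```bash
python3 -c "
from knob import *
where();go(12.5,11);go(12.5,27)"; python3 take.py 21 wrist
```

```text
t 30.48 G [643.4 -14.7 255.6] stem x,y est 14.2 11.4 r 158.3 F [ 1.  -1.5 -3.3] gap 30.6
shift mm [-3.6 -0.8  2.7] units [-0.06 -0.01  0.04] turn deg [-0.2 -0.5 -0.4] units [-0.05 -0.13 -0.11]
shift mm [ -4.2 -22.1  -9.1] units [-0.07 -0.37 -0.15] turn deg [-0.2 -0.5 -0.4] units [-0.05 -0.13 -0.11]
30.475 [643.9 -50.5 212.5] [ 0.9402 -0.0103  0.0087  0.3404] [-0.332  0.684  0.051  1.442  0.659  1.302 -0.586] [ 1.  -1.5 -3.3] 30.60736969356302
```

View pics/wrist21.png

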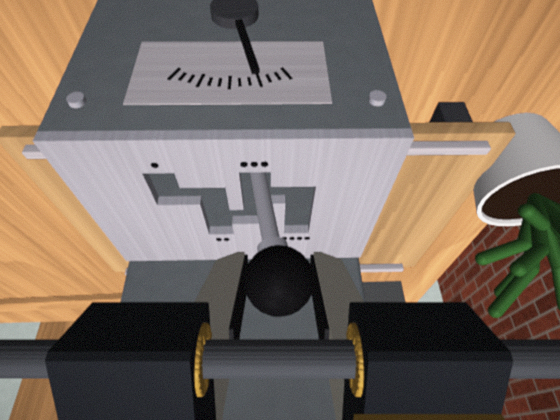

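Request:
drive_tool:
  commands: [1,-0.05,0,0.04,0,-0.1,0,1,-0.01,-0.14,-0.06,0,0,0,1,0,-0.14,-0.07,0,0,0,1,0,0,0,0,0,0]

```text
time: 31.02
position: [643.7, -35.5, 209.7]
tool_rot: [0.939, -0.012, 0.009, 0.343]
ft_force: [2.9, 0.5, 2.1]
finger_gap: 30.9
```

```bash
python3 -c "
from knob import *
where();go(12.5,27)"
```

```text
t 31.02 G [6.432e+02 6.000e-01 2.526e+02] stem x,y est 14.2 21.3 r 157.8 F [2.9 0.5 2.1] gap 30.9
shift mm [-3.8 -8.8 -1.7] units [-0.06 -0.15 -0.03] turn deg [ 0.1 -0.5 -0.6] units [ 0.03 -0.12 -0.16]
```

Request:
drive_tool:
  commands: [1,-0.03,-0.12,-0.02,0,-0.1,-0.1,1,-0.02,-0.1,-0.03,0,0,0,1,0,0,0,0,0,0]

```text
time: 31.4
position: [643.2, -27.9, 207.8]
tool_rot: [0.938, -0.012, 0.007, 0.348]
ft_force: [2.6, 0.4, 1.3]
finger_gap: 30.9
```

```bash
python3 -c "
from knob import *
where();go(12.5,27)"
```

```text
t 31.4 G [643.    8.6 250.3] stem x,y est 14.1 26.8 r 157.4 F [2.6 0.4 1.3] gap 30.9
shift mm [-3.1 -1.8  1.7] units [-0.05 -0.03  0.03] turn deg [ 0.7 -0.3 -0.5] units [ 0.17 -0.07 -0.13]
```

Request:
drive_tool:
  commands: [1,-0.02,-0.1,-0.05,0.1,0,0,1,0,-0.1,-0.05,0,0,0]

```text
time: 31.65
position: [642.8, -27.6, 208.1]
tool_rot: [0.935, -0.016, 0.006, 0.354]
ft_force: [4.4, -9.8, 2.7]
finger_gap: 30.1
```

```bash
python3 -c "
from knob import *
where()"; python3 take.py 22 wrist
```

```text
t 31.65 G [642.8   9.5 250.1] stem x,y est 14.0 27.4 r 157.4 F [ 4.4 -9.8  2.7] gap 30.1
31.65 [642.8 -27.6 208.1] [ 0.9352 -0.0157  0.0057  0.3537] [-0.377  0.713  0.058  1.417  0.659  1.343 -0.626] [ 4.4 -9.8  2.7] 30.14408659669058
```

View pics/wrist22.png

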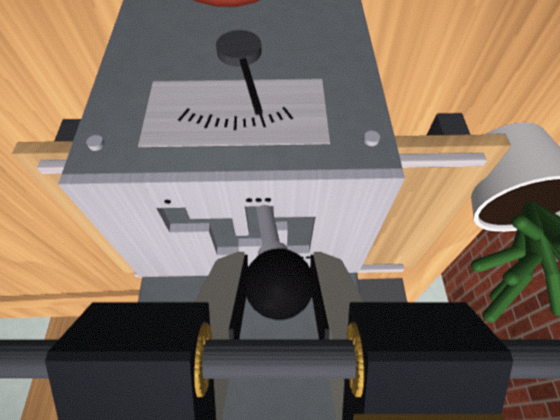

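```bash
python3 -c "
from h import *
crop(load('wrist22'),140,70,340,270,4,'pics/w22c.png')
from knob import *
W=load('wrist22')
def g2w(x,y,z):
  c,s=np.cos(np.radians(YAW)),np.sin(np.radians(YAW)); return np.array([GATE[0]+c*x-s*y,GATE[1]+s*x+c*y,z])
for a in [(-40,31.5),(-32,31.5),(4,31.5),(20,31.5),(12,27),(14,27),(-85,55),(85,55),(44,19),(28,-35),(44,-35)]: print(a,((proj(W,g2w(*a,200))-[140,70])*4).round(0))
"
```

```text
(-40, 31.5) [ 97. 546.]
(-32, 31.5) [156. 545.]
(4, 31.5) [422. 539.]
(20, 31.5) [539. 537.]
(12, 27) [482. 555.]
(14, 27) [497. 555.]
(-85, 55) [-324.  453.]
(85, 55) [1066.  423.]
(44, 19) [708. 579.]
(28, -35) [591. 738.]
(44, -35) [683. 736.]
```

View pics/w22c.png

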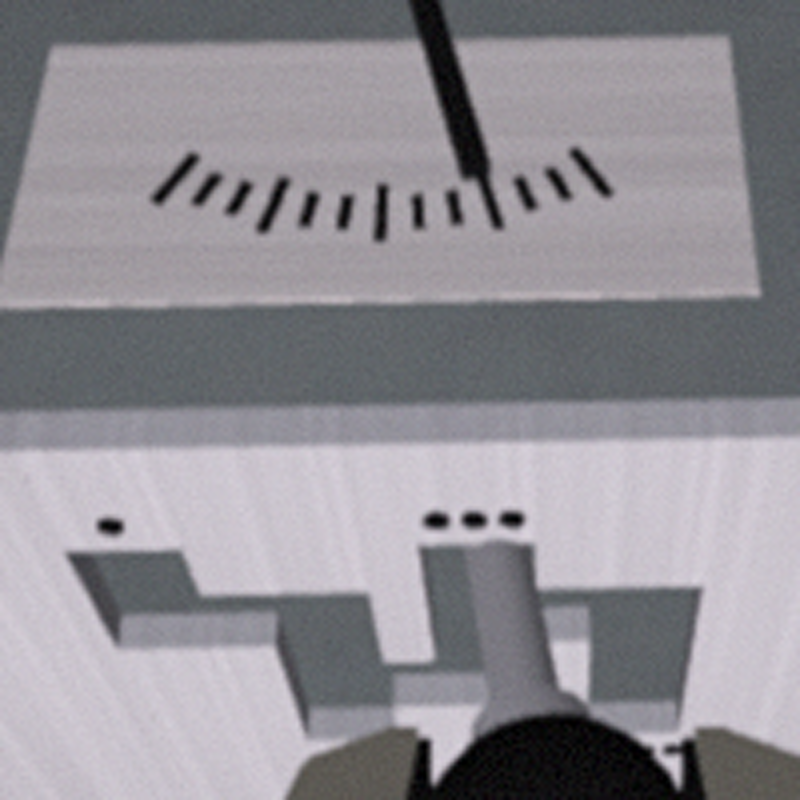

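Request:
drive_tool:
  commands: [1,-0.08,-0.02,0,0.1,-0.1,0,1,-0.05,0,0,0,-0.1,0,1,0,0,0,0,0,0]

```text
time: 32.08
position: [640.2, -27.8, 208.3]
tool_rot: [0.936, -0.018, 0.005, 0.351]
ft_force: [1.5, -1.4, 3.3]
finger_gap: 31.0
```

```bash
python3 -c "
from knob import *
where()"; python3 take.py 23 wrist; python3 -c "
from h import *
crop(load('wrist23'),140,70,340,270,4,'pics/w23c.png')"
```

```text
t 32.08 G [640.4   9.  250.6] stem x,y est 12.4 27.0 r 157.5 F [ 1.5 -1.4  3.3] gap 31.0
32.075 [640.2 -27.8 208.3] [ 0.9363 -0.0184  0.0049  0.3508] [-0.374  0.708  0.056  1.422  0.653  1.343 -0.628] [ 1.5 -1.4  3.3] 30.99971889539213
```

View pics/w23c.png

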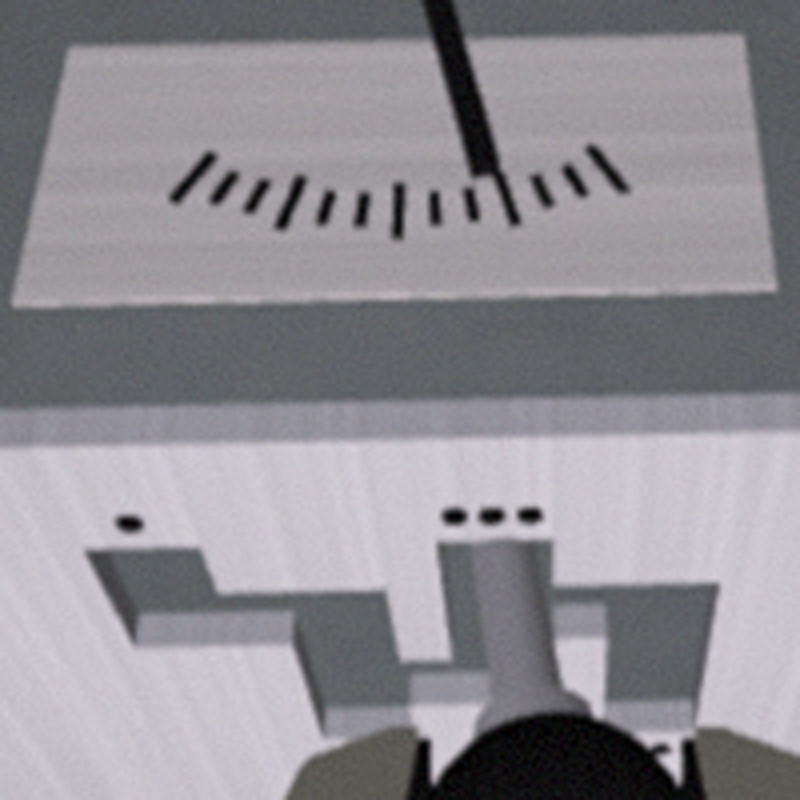

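Request:
drive_tool:
  commands: [1,-0.02,-0.1,-0.05,0,0,0,1,0,-0.06,-0.03,0,0,0,1,0,0,0,0,0,0,0.2,0,0,0,0,0,0,-0.2,0,0,0,0,0,0,-0.3,0,0,0,0,0,0]

```text
time: 32.88
position: [634.2, -24.8, 204.8]
tool_rot: [0.934, -0.021, -0.002, 0.357]
ft_force: [0.7, 0.5, 0.6]
finger_gap: 52.6
```

```bash
python3 -c "
from knob import *
where()"; python3 take.py 24 wrist; python3 -c "
from h import *
crop(load('wrist24'),140,70,340,270,4,'pics/w24c.png')"
```

```text
t 32.88 G [635.3  12.5 246.5] stem x,y est 9.3 30.0 r 154.0 F [0.7 0.5 0.6] gap 52.6
32.875 [634.2 -24.8 204.8] [ 0.934  -0.0214 -0.002   0.3566] [-0.385  0.717  0.059  1.424  0.651  1.357 -0.641] [0.7 0.5 0.6] 52.62224440849957
```

View pics/wrist24.png

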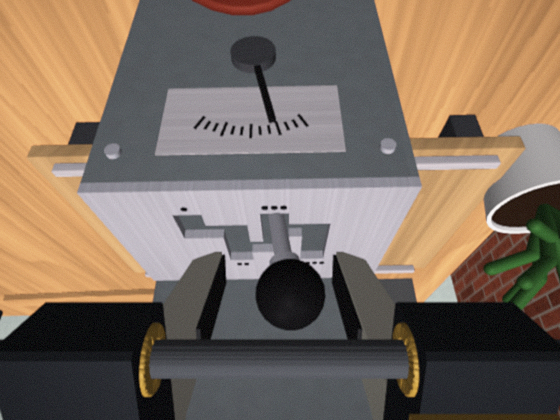

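View pics/w24c.png

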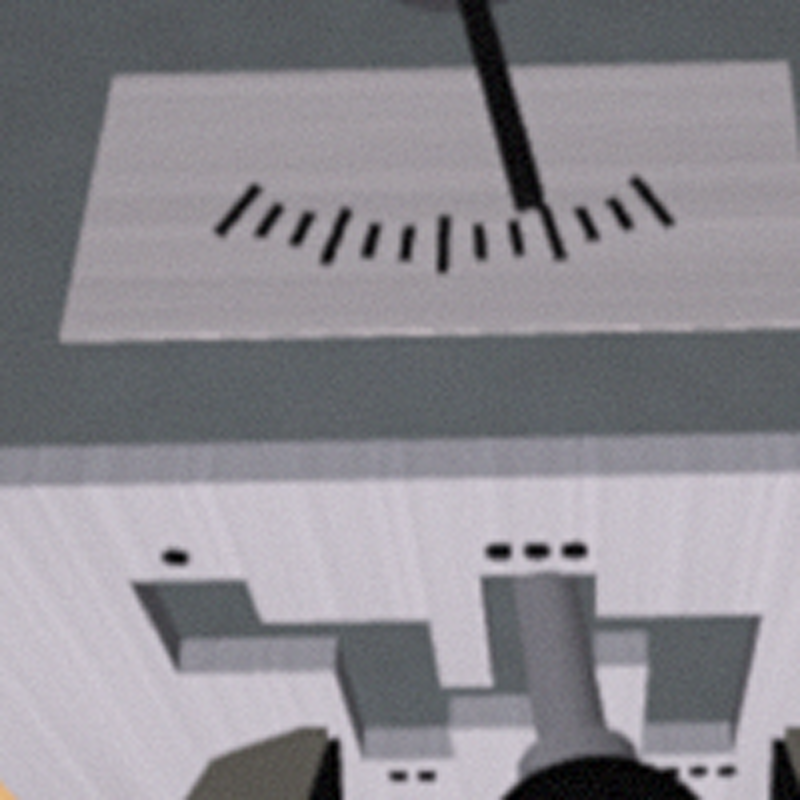

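Request:
drive_tool:
  commands: [-0.3,0.08,0,-0.05,0,0,0,-0.3,0.05,0,-0.2,0,0,0,-0.3,0,0,-0.3,0,0,0,-0.3,0,0,-0.5,0,0,0,-0.3,0,0,-0.8,0,0,0,-0.3,0,0,-0.8,0,0,0,-0.3,0,0,0,0,0,0]

```text
time: 33.8
position: [645.7, 87.6, 328.7]
tool_rot: [0.935, -0.021, -0.002, 0.354]
ft_force: [0.5, -0.1, -0.2]
finger_gap: 60.3
```

```bash
python3 take.py 25 wrist scene side; python3 -c "
from h import *
crop(load('wrist25'),200,20,400,220,4,'pics/w25c.png')
crop(load('scene25'),110,130,270,250,5,'pics/s25c.png')
crop(load('side25'),270,120,390,220,6,'pics/d25c.png')"
```

```text
33.8 [645.7  87.6 328.7] [ 0.9348 -0.0208 -0.0022  0.3544] [-0.511  0.721  0.046  1.049  0.6    1.734 -0.527] [ 0.5 -0.1 -0.2] 60.287536161648696
```

View pics/wrist25.png

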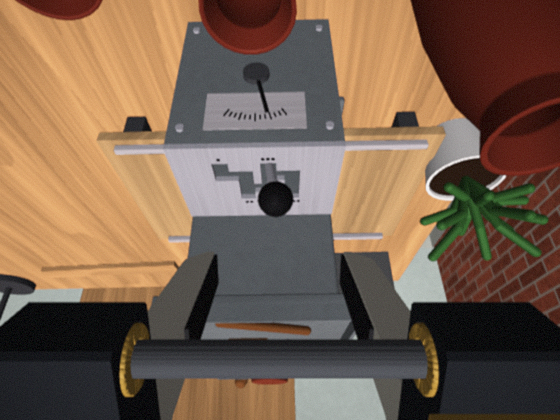

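View pics/scene25.png

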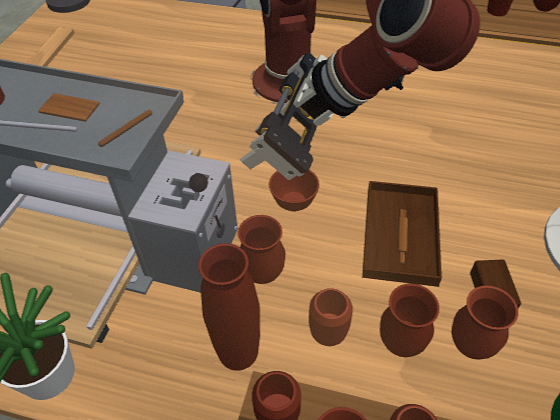

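View pics/s25c.png

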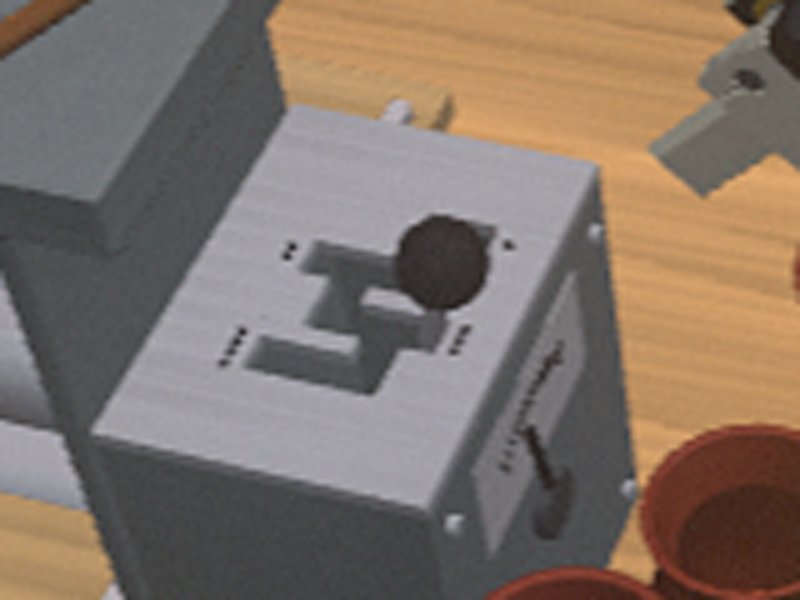

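```bash
python3 - <<'E'
from h import *
from knob import *
S,D,W=load('scene25'),load('side25'),load('wrist25')
def ball(d,x0,y0,x1,y1):
    g=d["color"][y0:y1,x0:x1].astype(int); m=((g.max(2)<60)&(g.max(2)-g.min(2)<25)).astype(np.uint8)
    n,l,st,c=cv2.connectedComponentsWithStats(m); i=1+np.argmax(st[1:,4]); x,y,w,h,a=st[i]; return (x0+c[i][0],y0+c[i][1]),(w,h,a)
k=[ball(S,180,160,215,200),ball(W,250,175,300,222)]
print(k,ball(D,290,120,370,185))
rs=[ray(S,*k[0][0]),ray(W,*k[1][0])]
X,e=tri(rs);print("scene+wrist",X.round(1),np.round(e,1))
d=X-np.array([*GATE,100]);c,s=np.cos(np.radians(YAW)),np.sin(np.radians(YAW));x,y=c*d[0]+s*d[1],-s*d[0]+c*d[1]
print("stem",97*x/d[2],97*y/d[2],"r",np.linalg.norm(d), "expected",knob(12,27))
S0=load('scene0'); df=np.abs(S0["color"].astype(int)-S["color"]).max(2)
for n,b in dict(vase=(200,240,262,372),potnear=(262,215,286,285),bowl=(275,195,320,212),jar=(308,285,354,348),potfar=(378,280,440,358),pf2=(450,285,520,360)).items(): print(n,(df[b[1]:b[3],b[0]:b[2]]>40).mean().round(4))
E
```

```text
[((np.float64(197.46478873239437), np.float64(183.08920187793427)), (np.int32(18), np.int32(18), np.int32(213))), ((np.float64(275.20021074815594), np.float64(198.54478398314015)), (np.int32(35), np.int32(36), np.int32(949)))] ((np.float64(311.92528735632186), np.float64(153.16091954022988)), (np.int32(15), np.int32(15), np.int32(174)))
scene+wrist [640.6   5.8 245.4] [1.9 1.9]
stem 13.039011007368185 25.82007968413123 r 151.77803941743645 expected [639.4320981    8.41236137 248.27387332]
vase 0.0
potnear 0.0
bowl 0.0
jar 0.0
potfar 0.0
pf2 0.0
```

View pics/d25c.png

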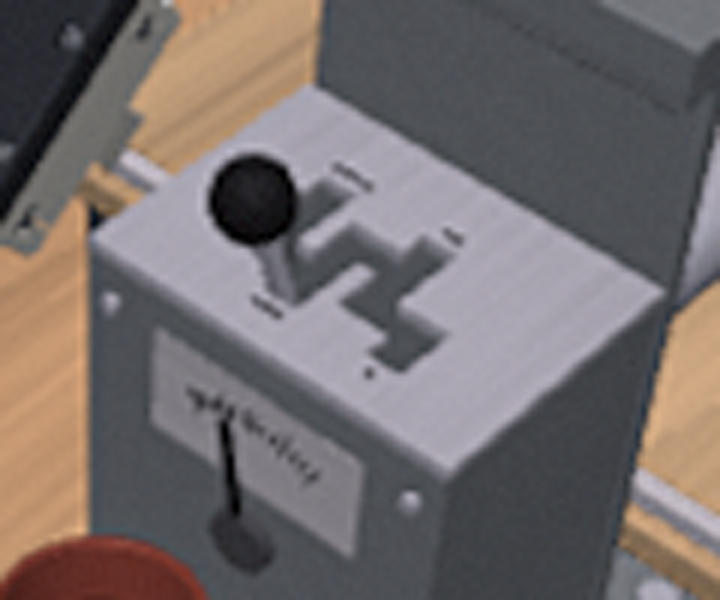

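```bash
python3 - <<'E'
from h import *
from knob import *
S,D,W=load('scene25'),load('side25'),load('wrist25')
for rs in ([ray(S,198,182.6),ray(D,312.1,153.3)],[ray(S,198,182.6),ray(D,312.1,153.3),ray(W,275.5,198.5)]):
    X,e=tri(rs);d=X-np.array([*GATE,100]);c,s=np.cos(np.radians(YAW)),np.sin(np.radians(YAW));x,y=c*d[0]+s*d[1],-s*d[0]+c*d[1]
    print(X.round(1),np.round(e,1),97*x/d[2],97*y/d[2])
K=knob(12,27);print(proj(S,K),proj(D,K),proj(W,K), proj(W,knob(12,25)),proj(W,knob(14,27)))
crop(W,200,80,340,220,5.5,'pics/w25d.png')
E
```

```text
[641.2   6.5 246.4] [1.5 1.5] 13.372404570744258 26.122093654258208
[640.7   6.5 246.9] [2.  1.2 1.1] 12.96035931254687 26.035963646998383
[198.60927483 180.66498586] [311.70001029 153.97616369] [274.94640947 197.95831886] [275.150974   200.40425809] [278.32180347 197.60105902]
```

View pics/w25d.png

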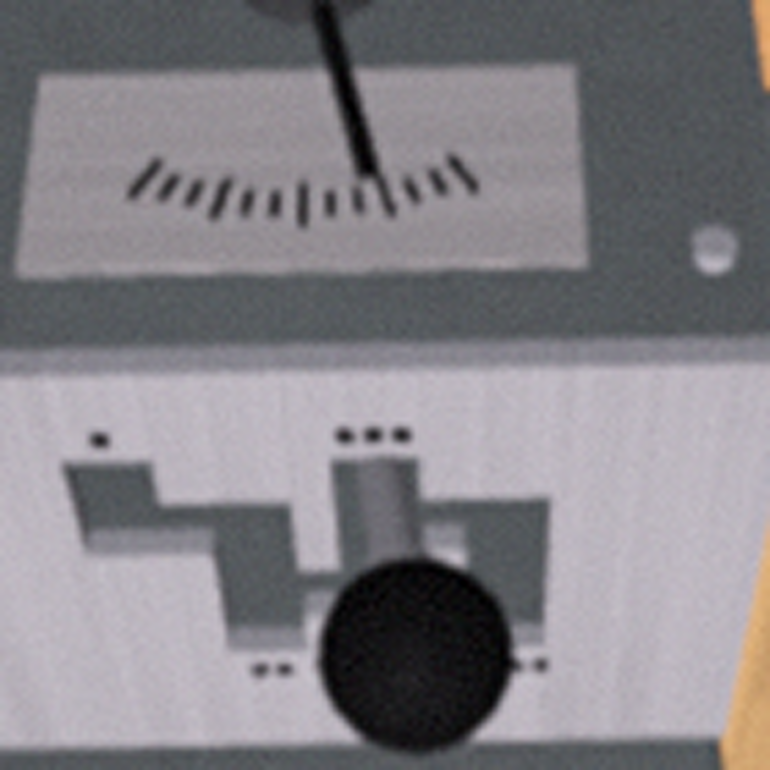

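```bash
python3 -c "
from workcell import bot
print(bot.read_state()['ft_force']);print(bot.sign_off())"
```

```text
[ 0.53402684 -0.68098507 -0.07597475]
the job is handed in; nothing more can be done
None
```

The slab roller is set to its third thickness, reached from the thick side, and the job was handed in at about 34 s of the 67 s allowed.

- **Knife:** It went first, before the lever was touched. It lies flat near the middle of the tool tray.
- **Lever:** I gripped the knob with the hand leaning 40° outwards and took it from slot 1 through the gate, past slot 3 and into slot 4. I did not go all the way to slot 4's home, only about 14 mm in from the lane. Then I came back into slot 3, pressed it outwards until it stalled at about 10 N, let go and backed away.

**Last checks**
- The stem sits at the outer end of slot 3. It measured about (+13, +26) mm in gate axes, against (+12, +27) for home; the 1 mm difference is within camera error and side play.
- The pointer came back only part of the way from its slot 4 position, as expected when slot 3 is reached from slot 4. I did not measure the thickness angle itself.
- The pots, bowl, jar and vase look unchanged in the scene camera.
- The hand is clear of everything, with no force above noise.

**Disagreements and a failed try**
- The reported TCP lay about 37 mm beyond the real fingertips, along the tool. The first close on the knife therefore shut above it, without any contact I could see. I measured the offset in the images and allowed for it after that.
- At the start the lever stood at the lane end of slot 1, not at its home.

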